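# Hang the template on the free branch of the turning template tree

### The arm

A 6-joint arm with a two-finger parallel gripper is mounted at the origin on a cart in front of the work surface, level with it; the furniture and walls round the work are solid. World frame = base frame: x ahead of the robot, y to its left, z up, the work surface at z = 0. Lengths are in mm, angles in rad, forces in N, time in s.
With the tool pointing down it reaches from about 250 to 800 mm from the base axis. Payload 3.9 kg.
Tool frame: the origin (TCP) lies midway between the tips of the shut fingers; the grasp point (between the pads) lies 19 mm behind it (bot.grip_point_offset is the distance from the TCP to the grasp point, in mm); z points along the fingers, y is the direction in which the jaws open and shut (so a half turn about z gives the same grasp; the last joint's range is limited). The gripper opens to 85 mm and grips with 20 to 120 N. Pads are 22 mm wide; open, the fingers measure 114 mm over their backs; the gripper's body (76 mm by 85 mm) begins 54 mm behind the grasp point. The pads swing forward as they close: fully open they stand 13 mm farther back than shut.
Start: joints at [1.2, 0.26, -0.138, 1.173, 0, 1.571], TCP at [190.234, 489.312, 231.304] pointing down, gripper open.
Joint ranges: [-2.78, 2.78], [-0.83, 1.72], [-1.28, 1.37], [-1.9, 2.12], [-1.57, 1.48], [-3.14, 3.14]. Speed limits (rad/s): [2.57, 2.57, 3.14, 3.14, 3.14, 3.14].

### API

Orientations are given as a rotation vector (axis times angle).
In Python, from plant import state, optics, order, bot gives the robot as it stands.
- The arm moves only by the tool move_arm, never from a script. Its argument "motion" is a list of rows, each an object of numbers: "fingers": the opening, from 0 (shut) to 1 (fully open); "x", "y", "z": the shift along the tool's x, y, z in m; "wx", "wy", "wz": the turn, a rotation vector about the tool's x, y, z in rad. A call has 1 to 12 rows; each row shifts and turns the pose as measured when the row begins, along the tool's axes as they then stand; what a row does not reach is not made up. A row lasts 1/12 s, in which the tool goes at most 41.7 mm and 7.16 degrees, less where a joint would pass 70% of its speed; a pose out of reach is approached as far as the arm can. A call is refused whole if a number of a shift passes 0.0417 or a number of a turn 0.125, either way. A call with a gripper value outside its range is refused whole. The fingers move at their own pace and stop on an object; "force" is the grip in N (left out, the last holds). Time passes only in rows, so rows that do not move let the fingers close. It gives the time, the measured TCP pose, the force and the opening at its end, in the units of the state.
- state(): the state, without advancing time (a new reading comes with each control period).
- optics.snapshot(name): name is "scene" or "side" or "wrist"; returns a dict with "color" (400x640x3 uint8, red, green, blue), "intrinsics" (3x3 intrinsics, pixels), "R" (3x3) and "t" (3): a world point X has camera coordinates R X + t; the wrist camera has in their place "mount" (4x4, takes a point from camera to tool coordinates, whose origin is the TCP and whose axes are the flange's). Camera axes: x right, y down, z forward; pixel columns grow to the right and rows downward; lengths in mm; the calibration is good to about 2 mm. A picture is of the moment at which its call begins: read the wrist's pose just before it. There is no depth.
- order.sign_off(): hands the job in, once; it reports no verdict.
The state is a dict: "clock": time; "joints": joint angles; "joint_velocities": joint speeds; "effort": joint torques, N m; "eef_pos": TCP position; "tool_rot": TCP orientation; "ft_force": force on the tool from outside, world axes, zero at the start; "ft_torque": the same for the moment, N m; "width": opening from 0.0 (shut) to 1.0 (fully open).
Only numpy, scipy, OpenCV 4.12 (cv2) and the standard library are available. Lean on these libraries where they do the work, as an engineer would, in place of code of your own. Each camera call takes 0.05 s, during which the arm holds its last target. There are 200 camera calls.

### The job

The plywood template with the wooden grip lies under a cork sanding block: first take the block off it and set it down flat on the bench. Turn the template tree counter-clockwise, seen from above, until it comes up against its stop, with its free branch at the front of the rack, and hang the template by its hole on that branch, pushed back to the collar. Leave the mug and the roll of tape where they are.

Things in the scene. Friction and masses are not known exactly. Their poses are not given: they have to be found in the camera images.
- rack: template tree: a fixed dark wood foot, 150 mm across, 20 mm high, carrying a post (38 mm across) that turns about the vertical axis through this origin (centre of the foot's underside). -x of this frame is the rack's FRONT. On the post: three equal branches 120 degrees apart, two filled for good with other templates (within 135 mm of the axis, below height 180 mm), one free
- front_tip (a point): where the free branch's tip is when the tree is at its stop: 81 mm in front of the axis, height 220 mm; frame parallel to the rack's. A branch is a round rod 12 mm across, leaning outwards 35 degrees from vertical, from 18 mm off the axis at height 130 mm, 110 mm long, with a collar 30 mm across 25 to 35 mm up from its root
- post_top (a point): top of the turning post, on its axis, height 190 mm; fixed frame parallel to the rack's. The tree's turn is NOT reported: feel or see it. At the start the free branch stands 0.7 to 1.7 rad from the front, towards the rack's +y side (limit 1.9). Turn it counter-clockwise seen from above until it stops: it then points to the front exactly. Dry friction 0.15 N m holds it where left
- rack_station (a point): where the centre of the template's hole is when the template hangs against the free branch's collar and the tree is at its stop: 41 mm in front of the axis, height 163 mm; frame parallel to the rack's. The branch enters the hole along its own slope, so the template must be held leaning 35 degrees, its grip lower and to the front
- template: loose template: plywood plate 10 mm thick, 140 mm long, 70 mm wide at the hole end, 52 mm at the other, 0.12 to 0.21 kg, lying flat. Origin on its underside, 50 mm from the hole's centre and 42 mm from the grip's. x points from hole to grip, z out of the face with the grip (up at the start)
- template_hole (a point): centre of the template's through hole (18 mm across), half-way through the plate; axes as the template's. The plate reaches 22 mm past it at one end and 118 mm at the other. The sanding block hides it at the start
- template_grip (a point): centre of the template's dark wooden grip: 40 mm long (x), 24 mm wide (y), 32 mm high, standing on the plate, its top 42 mm above the plate's underside; 92 mm from the hole along x; axes as the template's
- block_center (a point): centre of the cork sanding block, 57 mm (x) by 87 mm (y) by 29 mm high, 0.06 kg; at the start it lies flat on the hole end of the template, 10 mm above the bench, about 30 mm clear of the grip
- tape_roll: bystander: roll of masking tape lying flat, 100 mm across, 25 mm high, near the edge of the bench; origin under its centre. The bench to its right (towards -y), from 60 to 150 mm off its centre, is free: room for the sanding block
- mug: bystander: white mug, 101 mm high, behind the rack; origin under its middle

How it is judged:
By the outcome, as a careful person would: the job done as asked, in the order asked, and still so for the second after the job is handed in, with the robot touching nothing.
It also fails if it takes over 72 s, if anything falls off the work surface, if the arm or the gripper's body presses on something with over 40 N, if the wrist force passes 120 N, or if a joint passes its speed limit or range.

## Working session

There is one attempt and no reset: what is moved stays moved. The work goes in short steps, Python scripts to look and compute and a tool call to move; the robot and the scene stay as the last step left them, time stands still between calls to the robot, and variables do not carry over. Pictures are saved under pics/ and viewed, about 8 in all and at most 12, crops included, and the job is handed in when it is done.

Besides the shell and the picture viewer there is one more tool, called after "Request:" by a JSON object that holds its "api" and its "payload". move_arm: Moves the arm, as the interface text tells. Its arguments: {"type":"object","properties":{"motion":{"type":"array"},"force":{"type":"number"}},"required":["motion"]}

```bash
ls; mkdir -p pics; cat > h.py <<'E'
import numpy as np, cv2
from scipy.spatial.transform import Rotation as Ro
from plant import state, optics, order, bot
def snap(n,f):
    s=state(); d=optics.snapshot(n); cv2.imwrite('pics/'+f+'.png',d['color'][:,:,::-1])
    K=np.array(d['intrinsics'])
    if n=='wrist':
        M=np.array(d['mount']); R=Ro.from_rotvec(s['tool_rot']).as_matrix()
        Rw=R@M[:3,:3]; C=R@M[:3,3]+np.array(s['eef_pos'])
        Rc,t=Rw.T,-Rw.T@C
    else: Rc,t=np.array(d['R']),np.array(d['t'])
    np.savez('pics/'+f+'.npz',K=K,R=Rc,t=t); return K,Rc,t
def cam(f):
    z=np.load('pics/'+f+'.npz'); return z['K'],z['R'],z['t']
def onz(f,u,v,z):
    K,R,t=cam(f); d=R.T@np.linalg.solve(K,[u,v,1.]); C=-R.T@t
    return C+d*(z-C[2])/d[2]
def proj(f,P):
    K,R,t=cam(f); p=K@(R@np.asarray(P,float)+t); return p[:2]/p[2]
def tri(obs):  # [(file,u,v)]
    A=[];b=[]
    for f,u,v in obs:
        K,R,t=cam(f); d=R.T@np.linalg.solve(K,[u,v,1.]); d/=np.linalg.norm(d); C=-R.T@t
        Pm=np.eye(3)-np.outer(d,d); A.append(Pm); b.append(Pm@C)
    return np.linalg.lstsq(np.vstack(A),np.hstack(b),rcond=None)[0]
E
python3 - <<'E'
from h import *
s=state(); print(s)
for n in('scene','side','wrist'):
    K,R,t=snap(n,n+'0'); print(n,K.tolist(),(-R.T@t).round())
a,b=[cv2.imread('pics/%s0.png'%n) for n in('side','wrist')]
cv2.imwrite('pics/sw.png',cv2.resize(np.vstack([a,b]),None,fx=.75,fy=.75))
E
```

```text
pics
{'clock': 0.0, 'joints': array([ 1.20001126e+00,  2.60654449e-01, -1.39359965e-01,  1.17269849e+00,
       -2.29997719e-05,  1.57080198e+00]), 'joint_velocities': array([ 0.00193663, -0.00089385, -0.00082506,  0.00023082, -0.00057129,
       -0.00041396]), 'effort': array([-1.29486674e-03, -4.05678105e+01,  2.53921920e+01,  1.88233046e-02,
        3.68980579e-05, -2.44883938e-05]), 'eef_pos': array([189.99455185, 488.69075633, 230.48384827]), 'tool_rot': array([-5.79044647e-01, -3.08743021e+00,  2.96531064e-03]), 'ft_force': array([-0.72078768,  0.25974721, -0.00440378]), 'ft_torque': array([-0.00652138,  0.06236051, -0.02702207]), 'width': 1.00077895328551}
scene [[439.12759195459483, 0.0, 316.2165231442398], [0.0, 439.12759195459483, 194.78864361153416], [0.0, 0.0, 1.0]] [ 182. -996.  688.]
side [[372.9129786071911, 0.0, 315.33815235455774], [0.0, 372.9129786071911, 198.70050097356085], [0.0, 0.0, 1.0]] [220. 391. 614.]
wrist [[343.87321713193234, 0.0, 318.46721401859674], [0.0, 343.87321713193234, 200.4590018083773], [0.0, 0.0, 1.0]] [128. 513. 374.]
```

View pics/scene0.png

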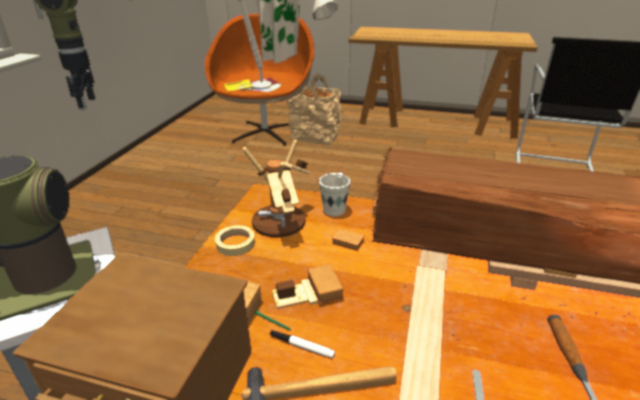

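View pics/sw.png

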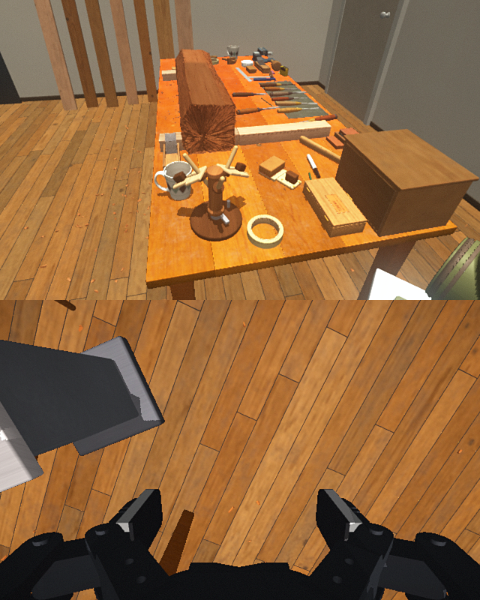

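The scene view shows the template with block at about (300,290), the tree at (280,200), tape at (235,240) and the mug at (335,195). The side view shows the same things from the opposite side. I'll enlarge both.

```bash
python3 - <<'E'
from h import *
def crop(f,x,y,w,h,k,o):
    im=cv2.imread('pics/%s.png'%f)[y:y+h,x:x+w]; im=cv2.resize(im,None,fx=k,fy=k,interpolation=cv2.INTER_CUBIC)
    for i in range(0,w,20): cv2.putText(im,str(x+i),(i*k,8),0,.3,(255,255,255),1); cv2.line(im,(i*k,10),(i*k,14),(255,255,255),1)
    for i in range(20,h,20): cv2.putText(im,str(y+i),(0,i*k+3),0,.3,(255,255,255),1); cv2.line(im,(20,i*k),(24,i*k),(255,255,255),1)
    cv2.imwrite('pics/%s.png'%o,im)
crop('scene0',205,135,180,180,4,'c1'); 
im=cv2.imread('pics/c1.png'); cv2.imwrite('pics/c1.png',cv2.resize(im,(600,600),interpolation=cv2.INTER_AREA))
crop('side0',195,185,220,150,4,'c2'); im=cv2.imread('pics/c2.png'); cv2.imwrite('pics/c2.png',cv2.resize(im,(800,545),interpolation=cv2.INTER_AREA))
E
```

```text
(no output)
```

View pics/c1.png

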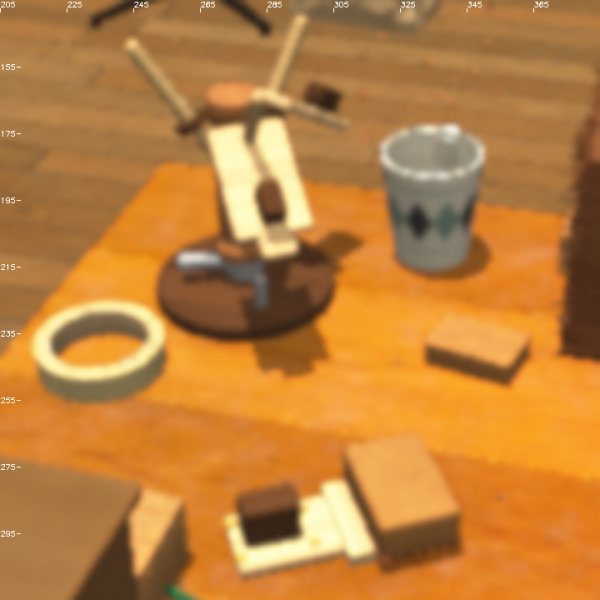

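View pics/c2.png

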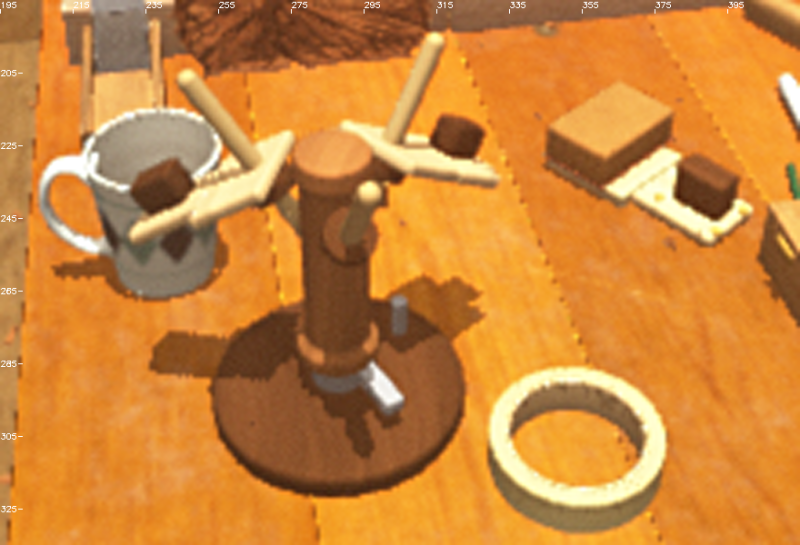

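The enlargements show the free branch (no template) with its tip at crop 1 (131,44) and crop 2 (369,190). The post top is at (230,97) and (332,155). The silver lever below the post has yet to reach the stop pin. The block covers the hole end of the template.

```bash
python3 - <<'E'
from h import *
S=lambda u,v:('scene0',205+u*.3,135+v*.3)
D=lambda u,v:('side0',195+u*.275,185+v*.275)
def two(n,a,b,z=None):
    print(n,'tri',tri([S(*a),D(*b)]).round(1), *( [] if z is None else [onz(*S(*a),z).round(1)[:2],onz(*D(*b),z).round(1)[:2]]))
two('post',(230,97),(332,155),190)
two('tip',(131,44),(369,186),220)
two('tape c',(99,337),(578,436),25)
two('mug rim',(433,155),(151,152),101)
print('foot scene L,R,bot', [onz(*S(u,v),20).round()[:2] for u,v in((157,288),(335,280),(246,332),(246,235))])
print('foot side', [onz(*D(u,v),20).round()[:2] for u,v in((215,392),(466,392),(340,482))])
print('block scene',[onz(*S(u,v),39).round(1)[:2].tolist() for u,v in((345,447),(418,434),(460,513),(383,530))])
print('block side',[onz(*D(u,v),39).round(1)[:2].tolist() for u,v in((673,118),(620,83),(548,128),(604,165))])
print('grip top scene',[onz(*S(u,v),42).round(1)[:2].tolist() for u,v in((237,493),(290,483),(300,507),(248,517))])
print('grip top side',[onz(*D(u,v),42).round(1)[:2].tolist() for u,v in((683,153),(741,181),(732,190),(677,170))])
print('tpl end scene',[onz(*S(u,v),10).round(1)[:2].tolist() for u,v in((226,517),(240,572),(323,482),(350,560))])
print('tpl end side',[onz(*D(u,v),10).round(1)[:2].tolist() for u,v in((748,208),(710,240),(682,153),(620,200))])
for n in('scene0','side0'): K,R,t=cam(n); print(R[2].round(2))
E
```

```text
post tri [568.3 -57.9 181.3] [561.6 -74.2] [561.4 -49. ]
tip tri [509.7  -9.1 219.8] [510.1  -8.9] [509.   -8.7]
tape c tri [430.1 -92.6  24.2] [432.2 -92.6] [427.3 -91.4]
mug rim tri [733.8 -85.4  96.2] [731.  -91.5] [727.3 -80.2]
foot scene L,R,bot [array([498., -45.]), array([ 629., -107.]), array([ 536., -137.]), array([595.,  -7.])]
foot side [array([619.,  -7.]), array([499., -88.]), array([521.,   5.])]
block scene [[528.6, -314.7], [578.3, -327.4], [562.2, -407.5], [512.1, -396.7]]
block side [[505.2, -381.4], [557.6, -400.2], [574.4, -318.8], [521.2, -302.9]]
grip top scene [[445.0, -323.2], [479.1, -331.6], [474.7, -355.1], [441.9, -347.0]]
grip top side [[480.2, -342.9], [434.2, -336.3], [435.5, -323.7], [475.5, -322.7]]
tpl end scene [[442.0, -307.6], [429.3, -358.0], [513.9, -309.0], [495.1, -383.2]]
tpl end side [[430.4, -351.2], [438.7, -304.5], [495.3, -383.5], [508.6, -308.3]]
[ 0.41  0.76 -0.51]
[ 0.45 -0.71 -0.54]
```

```bash
cat >> h.py <<'E'
def down(yaw):  # tool z down, jaws (tool y) along world yaw
    y=np.array([np.cos(yaw),np.sin(yaw),0]); z=np.array([0,0,-1.]); return np.c_[np.cross(y,z),y,z]
def plan(wps,per=12,fing=None,p=None,R=None,vmax=39,wmax=.115):
    """wps: [(pos,R[,fingers])]; prints rows for move_arm"""
    import json
    s=state(); p=np.array(s['eef_pos']) if p is None else p; R=Ro.from_rotvec(s['tool_rot']).as_matrix() if R is None else R
    rows=[]
    for w in wps:
        P,Q=np.array(w[0],float),w[1]; rv=Ro.from_matrix(R.T@Q).as_rotvec()
        v=w[2] if len(w)>2 else vmax
        n=max(1,int(np.ceil(max(np.linalg.norm(P-p)/v,np.linalg.norm(rv)/wmax)))); p0=p;R0=R
        for i in range(1,n+1):
            tp=p0+(P-p0)*i/n; tR=R0@Ro.from_rotvec(rv*i/n).as_matrix()
            d=(R.T@(tp-p)/1000).round(4); r=Ro.from_matrix(R.T@tR).as_rotvec().round(3)
            rows.append({k:float(x) for k,x in zip(('x','y','z','wx','wy','wz'),[*d,*r]) if abs(x)>3e-4})
            p=p+R@d*1000; R=R@Ro.from_rotvec(r).as_matrix()
    for i in range(0,len(rows),12): print(json.dumps(rows[i:i+12]))
    print(len(rows),p.round(1))
E
python3 - <<'E'
from h import *
y=np.radians(-13)
plan([((300,230,290),down(np.radians(30))),((480,-250,290),down(y)),((530,-340,200),down(y))])
E
```

```text
[{"x": -0.0245, "y": -0.0252, "z": -0.0074, "wz": 0.085}, {"x": -0.0266, "y": -0.023, "z": -0.0074, "wz": 0.084}, {"x": -0.0284, "y": -0.0207, "z": -0.0073, "wx": -0.001, "wz": 0.085}, {"x": -0.0301, "y": -0.0182, "z": -0.0074, "wz": 0.084}, {"x": -0.0315, "y": -0.0156, "z": -0.0074, "wz": 0.085}, {"x": -0.0327, "y": -0.0129, "z": -0.0074, "wz": 0.084}, {"x": -0.0337, "y": -0.0101, "z": -0.0074, "wz": 0.085}, {"x": -0.0344, "y": -0.0072, "z": -0.0074, "wz": 0.084}, {"x": -0.0361, "y": -0.006, "wz": 0.054}, {"x": -0.0364, "y": -0.0041, "wz": 0.053}, {"x": -0.0366, "y": -0.0021, "wz": 0.054}, {"x": -0.0366, "wz": 0.054}]
[{"x": -0.0366, "y": 0.0019, "wz": 0.053}, {"x": -0.0364, "y": 0.0037, "wz": 0.054}, {"x": -0.0362, "y": 0.0057, "wz": 0.053}, {"x": -0.0358, "y": 0.0076, "wz": 0.054}, {"x": -0.0353, "y": 0.0096, "wz": 0.054}, {"x": -0.0348, "y": 0.0114, "wz": 0.053}, {"x": -0.0341, "y": 0.0133, "wz": 0.054}, {"x": -0.0334, "y": 0.0151, "wz": 0.054}, {"x": -0.0325, "y": 0.0169, "wy": 0.001, "wz": 0.053}, {"x": -0.0316, "y": 0.0185, "wz": 0.054}, {"x": -0.0191, "y": 0.0172, "z": 0.0225}, {"x": -0.0191, "y": 0.0173, "z": 0.0225}]
[{"x": -0.0191, "y": 0.0172, "z": 0.0225}, {"x": -0.0191, "y": 0.0173, "z": 0.0225}]
26 [ 530. -340.  200.]
```

Request:
{"api": "move_arm", "payload": {"motion": [{"x":-0.0245,"y":-0.025,"z":-0.009,"wz":0.085},{"x":-0.0265,"y":-0.023,"z":-0.009,"wz":0.085},{"x":-0.0285,"y":-0.0205,"z":-0.009,"wz":0.085},{"x":-0.03,"y":-0.018,"z":-0.009,"wz":0.085},{"x":-0.0315,"y":-0.0155,"z":-0.009,"wz":0.085},{"x":-0.0325,"y":-0.013,"z":-0.009,"wz":0.085},{"x":-0.0335,"y":-0.01,"z":-0.009,"wz":0.085},{"x":-0.0345,"y":-0.007,"z":-0.009,"wz":0.085},{"x":-0.036,"y":-0.006,"wz":0.054},{"x":-0.0365,"y":-0.004,"wz":0.054},{"x":-0.0365,"y":-0.002,"wz":0.054},{"x":-0.0365,"wz":0.054}]}}

```text
invalid input
```

Request:
{"api": "move_arm", "payload": {"motion": [{"x":-0.0365,"y":0.002,"wz":0.054},{"x":-0.0365,"y":0.0035,"wz":0.054},{"x":-0.036,"y":0.0055,"wz":0.054},{"x":-0.036,"y":0.0075,"wz":0.054},{"x":-0.0355,"y":0.0095,"wz":0.054},{"x":-0.035,"y":0.0115,"wz":0.054},{"x":-0.034,"y":0.0135,"wz":0.054},{"x":-0.0335,"y":0.015,"wz":0.054},{"x":-0.0325,"y":0.017,"wz":0.054},{"x":-0.0315,"y":0.0185,"wz":0.054},{"x":-0.019,"y":0.017,"z":0.0225},{"x":-0.019,"y":0.017,"z":0.0225}]}}

```text
invalid input
```

Request:
{"api": "move_arm", "payload": {"motion": [{"fingers":1,"x":-0.0245,"y":-0.025,"z":-0.009,"wx":0,"wy":0,"wz":0.085}]}}

```text
clock: 0.23
eef_pos: [202.8, 460.0, 237.7]
tool_rot: [-0.705, -3.059, 0.002]
ft_force: [1.2, 0.9, 0.4]
width: 0.997
```

```bash
python3 - <<'E'
s=open('h.py').read()
s=s.replace("rows.append({k:float(x) for k,x in zip(('x','y','z','wx','wy','wz'),[*d,*r]) if abs(x)>3e-4})",
"rows.append({'fingers':1 if fing is None else fing,**{k:(float(x) if abs(x)>3e-4 else 0) for k,x in zip(('x','y','z','wx','wy','wz'),[*d,*r])}})")
open('h.py','w').write(s)
from h import *
y=np.radians(-13)
plan([((300,230,300),down(np.radians(30))),((480,-250,300),down(y)),((530,-340,200),down(y))])
E
```

```text
[{"fingers": 1, "x": -0.0269, "y": -0.0235, "z": -0.0089, "wx": 0, "wy": 0, "wz": 0.085}, {"fingers": 1, "x": -0.0287, "y": -0.0211, "z": -0.0089, "wx": -0.001, "wy": 0, "wz": 0.085}, {"fingers": 1, "x": -0.0304, "y": -0.0186, "z": -0.009, "wx": 0, "wy": -0.001, "wz": 0.085}, {"fingers": 1, "x": -0.0319, "y": -0.0159, "z": -0.0089, "wx": 0, "wy": 0, "wz": 0.085}, {"fingers": 1, "x": -0.0332, "y": -0.0132, "z": -0.0089, "wx": 0, "wy": 0, "wz": 0.084}, {"fingers": 1, "x": -0.0341, "y": -0.0103, "z": -0.0089, "wx": -0.001, "wy": 0, "wz": 0.085}, {"fingers": 1, "x": -0.0349, "y": -0.0074, "z": -0.0089, "wx": 0, "wy": 0, "wz": 0.085}, {"fingers": 1, "x": -0.0361, "y": -0.006, "z": 0, "wx": 0, "wy": 0, "wz": 0.054}, {"fingers": 1, "x": -0.0364, "y": -0.0041, "z": 0, "wx": 0, "wy": 0, "wz": 0.053}, {"fingers": 1, "x": -0.0366, "y": -0.0021, "z": 0, "wx": 0, "wy": 0, "wz": 0.054}, {"fingers": 1, "x": -0.0366, "y": 0, "z": 0, "wx": 0, "wy": 0, "wz": 0.053}, {"fingers": 1, "x": -0.0366, "y": 0.0018, "z": 0, "wx": 0, "wy": 0, "wz": 0.054}]
[{"fingers": 1, "x": -0.0364, "y": 0.0037, "z": 0, "wx"
[... 335 characters left out ...]
y": 0, "wz": 0.053}, {"fingers": 1, "x": -0.0341, "y": 0.0133, "z": 0, "wx": 0, "wy": 0, "wz": 0.054}, {"fingers": 1, "x": -0.0334, "y": 0.0151, "z": 0, "wx": 0, "wy": 0, "wz": 0.053}, {"fingers": 1, "x": -0.0325, "y": 0.0168, "z": 0, "wx": 0, "wy": 0, "wz": 0.054}, {"fingers": 1, "x": -0.0316, "y": 0.0186, "z": 0, "wx": 0, "wy": 0, "wz": 0.054}, {"fingers": 1, "x": -0.0191, "y": 0.0172, "z": 0.025, "wx": 0, "wy": 0, "wz": 0}, {"fingers": 1, "x": -0.0191, "y": 0.0173, "z": 0.025, "wx": 0, "wy": 0, "wz": 0}, {"fingers": 1, "x": -0.0191, "y": 0.0172, "z": 0.025, "wx": 0, "wy": 0, "wz": 0}]
[{"fingers": 1, "x": -0.0191, "y": 0.0173, "z": 0.025, "wx": 0, "wy": 0, "wz": 0}]
25 [ 530. -340.  200.]
```

Request:
{"api": "move_arm", "payload": {"motion": [{"fingers":1,"x":-0.027,"y":-0.0235,"z":-0.012,"wx":0,"wy":0,"wz":0.085},{"fingers":1,"x":-0.0285,"y":-0.021,"z":-0.012,"wx":0,"wy":0,"wz":0.085},{"fingers":1,"x":-0.0305,"y":-0.0185,"z":-0.012,"wx":0,"wy":0,"wz":0.085},{"fingers":1,"x":-0.032,"y":-0.016,"z":-0.012,"wx":0,"wy":0,"wz":0.085},{"fingers":1,"x":-0.033,"y":-0.013,"z":-0.012,"wx":0,"wy":0,"wz":0.085},{"fingers":1,"x":-0.034,"y":-0.0105,"z":-0.012,"wx":0,"wy":0,"wz":0.085},{"fingers":1,"x":-0.035,"y":-0.0075,"z":-0.012,"wx":0,"wy":0,"wz":0.085},{"fingers":1,"x":-0.036,"y":-0.006,"z":0,"wx":0,"wy":0,"wz":0.06},{"fingers":1,"x":-0.0365,"y":-0.004,"z":0,"wx":0,"wy":0,"wz":0.06},{"fingers":1,"x":-0.0365,"y":-0.002,"z":0,"wx":0,"wy":0,"wz":0.06},{"fingers":1,"x":-0.0365,"y":0,"z":0,"wx":0,"wy":0,"wz":0.06},{"fingers":1,"x":-0.0365,"y":0.002,"z":0,"wx":0,"wy":0,"wz":0.06}]}}

```text
clock: 1.23
eef_pos: [357.4, 38.4, 325.5]
tool_rot: [2.0, 2.417, -0.005]
ft_force: [-0.3, -0.1, 1.1]
width: 0.999
```

Request:
{"api": "move_arm", "payload": {"motion": [{"fingers":1,"x":-0.0365,"y":0.0035,"z":0,"wx":0,"wy":0,"wz":0.054},{"fingers":1,"x":-0.036,"y":0.0055,"z":0,"wx":0,"wy":0,"wz":0.054},{"fingers":1,"x":-0.036,"y":0.0075,"z":0,"wx":0,"wy":0,"wz":0.054},{"fingers":1,"x":-0.0355,"y":0.0095,"z":0,"wx":0,"wy":0,"wz":0.054},{"fingers":1,"x":-0.035,"y":0.0115,"z":0,"wx":0,"wy":0,"wz":0.054},{"fingers":1,"x":-0.034,"y":0.0135,"z":0,"wx":0,"wy":0,"wz":0.054},{"fingers":1,"x":-0.0335,"y":0.015,"z":0,"wx":0,"wy":0,"wz":0.054},{"fingers":1,"x":-0.0325,"y":0.017,"z":0,"wx":0,"wy":0,"wz":0.054},{"fingers":1,"x":-0.0315,"y":0.0185,"z":0,"wx":0,"wy":0,"wz":0.054}]}}

```text
clock: 1.98
eef_pos: [445.8, -296.8, 326.1]
tool_rot: [2.551, 1.828, -0.0]
ft_force: [1.5, 1.1, 1.0]
width: 0.995
```

```bash
python3 - <<'E'
from h import *
snap('wrist','w1')
im=cv2.imread('pics/w1.png'); im=cv2.resize(im,(800,500),interpolation=cv2.INTER_CUBIC); cv2.imwrite('pics/w1b.png',im)
E
```

```text
(no output)
```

View pics/w1b.png

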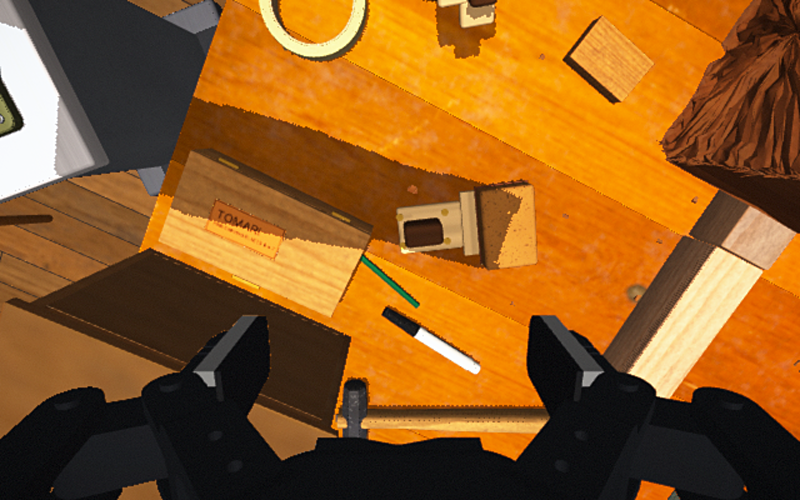

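The wrist view shows the block top at (480..537, 182..269) and the grip at (405..441, 217..248). The tape is at top left, and the bench between tape and template is clear.

```bash
python3 - <<'E'
from h import *
f=lambda u,v,z:onz('w1',u*.8,v*.8,z)[:2]
B=np.array([f(*p,39) for p in((480,187),(533,182),(537,263),(485,269))]); print('block',B.round(1).tolist(),B.mean(0).round(1))
e=(B[1]-B[0]+B[2]-B[3]); print('yaw',np.degrees(np.arctan2(e[1],e[0])), np.linalg.norm(e)/2, 'other',np.linalg.norm(B[0]-B[3]))
G=np.array([f(*p,42) for p in((405,220),(440,217),(441,245),(406,248))]); print('grip',G.mean(0).round(1)); e=G[1]-G[0]+G[2]-G[3];print('yaw',np.degrees(np.arctan2(e[1],e[0])),np.linalg.norm(e)/2)
P=np.array([f(*p,10) for p in((397,207),(400,254))]); e=P[1]-P[0]; print('end',P.round(1),np.linalg.norm(e),np.degrees(np.arctan2(e[1],e[0]))+90)
print('tape bottom edge',f(313,57,25),'box',[f(*p,30).round() for p in((372,230),(330,318))])
q=np.r_[B.mean(0),0]
yw=np.radians(-13)
plan([((*B.mean(0),90),down(yw)),((*B.mean(0),35),down(yw),20)])
E
```

```text
block [[527.0, -308.8], [578.3, -321.1], [561.7, -404.3], [508.4, -393.1]] [ 543.9 -356.8]
yaw -12.630715058652122 53.559297271876986 other 86.24643809983618
grip [ 458.9 -334.2]
yaw -13.78439533707135 35.71658250829254
end [[ 440.6 -305.8]
 [ 426.8 -356.6]] 52.66394123516029 -15.197670151913456
tape bottom edge [ 412.17203905 -141.14214346] box [array([ 409., -317.]), array([ 332., -396.])]
[{"fingers": 1, "x": -0.0025, "y": 0.0153, "z": 0.0336, "wx": 0.001, "wy": 0.001, "wz": -0.015}, {"fingers": 1, "x": -0.0027, "y": 0.0153, "z": 0.0336, "wx": 0, "wy": 0.001, "wz": -0.015}, {"fingers": 1, "x": -0.003, "y": 0.0152, "z": 0.0336, "wx": 0.001, "wy": 0.001, "wz": -0.016}, {"fingers": 1, "x": -0.0033, "y": 0.0152, "z": 0.0335, "wx": 0.001, "wy": 0.001, "wz": -0.015}, {"fingers": 1, "x": -0.0035, "y": 0.0152, "z": 0.0336, "wx": 0, "wy": 0.001, "wz": -0.015}, {"fingers": 1, "x": -0.0038, "y": 0.0151, "z": 0.0335, "wx": 0.001, "wy": 0.002, "wz": -0.015}, {"fingers": 1, "x": -0.0041, "y": 0.0151, "z": 0.0336, "wx": 0.001, "wy": 0.001, "wz": -0.015}, {"fingers": 1, "x": 0, "y": 0, "z": 0.0183, "wx": 0, "wy": 0, "wz": 0}, {"fingers": 1, "x": 0, "y": 0, "z": 0.0183, "wx": 0, "wy": 0, "wz": 0}, {"fingers": 1, "x": 0, "y": 0, "z": 0.0184, "wx": 0, "wy": 0, "wz": 0}]
10 [ 543.9 -356.8   35. ]
```

Request:
{"api": "move_arm", "payload": {"motion": [{"fingers":1,"x":-0.0025,"y":0.015,"z":0.0336,"wx":0,"wy":0,"wz":-0.015},{"fingers":1,"x":-0.0027,"y":0.015,"z":0.0336,"wx":0,"wy":0,"wz":-0.015},{"fingers":1,"x":-0.003,"y":0.015,"z":0.0336,"wx":0,"wy":0,"wz":-0.015},{"fingers":1,"x":-0.0033,"y":0.015,"z":0.0336,"wx":0,"wy":0,"wz":-0.015},{"fingers":1,"x":-0.0035,"y":0.015,"z":0.0336,"wx":0,"wy":0,"wz":-0.015},{"fingers":1,"x":-0.0038,"y":0.015,"z":0.03,"wx":0,"wy":0,"wz":-0.015},{"fingers":1,"x":-0.004,"y":0.015,"z":0.015,"wx":0,"wy":0,"wz":-0.015},{"fingers":1,"x":0,"y":0,"z":0,"wx":0,"wy":0,"wz":0},{"fingers":1,"x":0,"y":0,"z":0,"wx":0,"wy":0,"wz":0}]}}

```text
clock: 2.78
eef_pos: [545.7, -364.3, 100.7]
tool_rot: [2.456, 1.947, -0.007]
ft_force: [0.5, -0.1, 0.4]
width: 0.998
```

```bash
python3 - <<'E'
from h import *
B=(542.5,-356.5); yw=np.radians(-13.5)
plan([((*B,60),down(yw)),((*B,17),down(yw),12)])
E
```

```text
[{"fingers": 1, "x": 0.0036, "y": -0.0025, "z": 0.0203, "wx": 0.001, "wy": 0.004, "wz": 0.003}, {"fingers": 1, "x": 0.0034, "y": -0.0025, "z": 0.0204, "wx": 0.002, "wy": 0.004, "wz": 0.002}, {"fingers": 1, "x": 0, "y": 0, "z": 0.0107, "wx": 0, "wy": 0, "wz": 0}, {"fingers": 1, "x": 0, "y": 0, "z": 0.0108, "wx": 0, "wy": 0, "wz": 0}, {"fingers": 1, "x": 0, "y": 0, "z": 0.0107, "wx": 0, "wy": 0, "wz": 0}, {"fingers": 1, "x": 0, "y": 0, "z": 0.0108, "wx": 0, "wy": 0, "wz": 0}]
6 [ 542.5 -356.5   17. ]
```

Request:
{"api": "move_arm", "payload": {"motion": [{"fingers":0.88,"x":0.0036,"y":-0.0025,"z":0.02,"wx":0,"wy":0.004,"wz":0.003},{"fingers":0.88,"x":0.0034,"y":-0.0025,"z":0.02,"wx":0,"wy":0.004,"wz":0.002},{"fingers":0.88,"x":0,"y":0,"z":0.012,"wx":0,"wy":0,"wz":0},{"fingers":0.88,"x":0,"y":0,"z":0.012,"wx":0,"wy":0,"wz":0},{"fingers":0.88,"x":0,"y":0,"z":0.012,"wx":0,"wy":0,"wz":0},{"fingers":0.88,"x":0,"y":0,"z":0.009,"wx":0,"wy":0,"wz":0},{"fingers":0.88,"x":0,"y":0,"z":0,"wx":0,"wy":0,"wz":0}]}}

```text
clock: 3.37
eef_pos: [542.9, -355.6, 22.2]
tool_rot: [2.46, 1.938, 0.007]
ft_force: [-0.9, -0.1, -0.3]
width: 0.881
```

```bash
python3 - <<'E'
from h import *
s=state();print(s['eef_pos'],s['ft_force'])
R=Ro.from_rotvec(s['tool_rot']).as_matrix();print((R.T@(np.array([542.5,-356.5,14])-s['eef_pos'])).round(1),np.degrees(np.arctan2(R[1,1],R[0,1])), R[:,2])
E
```

```text
[ 542.91025778 -355.59570581   22.15618658] [-0.86404463 -0.08199661 -0.30954583]
[-1.  -0.3  8.2] -13.524982761760777 [ 0.00977865 -0.00477232 -0.9999408 ]
```

Request:
{"api": "move_arm", "payload": {"motion": [{"fingers":0.88,"x":0,"y":0,"z":0.006,"wx":0,"wy":0,"wz":0},{"fingers":0.88,"x":0,"y":0,"z":0.002,"wx":0,"wy":0,"wz":0},{"fingers":0.5,"x":0,"y":0,"z":0,"wx":0,"wy":0,"wz":0},{"fingers":0.5,"x":0,"y":0,"z":0,"wx":0,"wy":0,"wz":0},{"fingers":0.5,"x":0,"y":0,"z":0,"wx":0,"wy":0,"wz":0},{"fingers":0.5,"x":0,"y":0,"z":0,"wx":0,"wy":0,"wz":0},{"fingers":0.5,"x":0,"y":0,"z":0,"wx":0,"wy":0,"wz":0}], "force": 30}}

```text
clock: 3.95
eef_pos: [545.2, -357.1, 19.2]
tool_rot: [2.454, 1.934, 0.011]
ft_force: [-0.8, -0.9, -1.1]
width: 0.661
```

```bash
python3 - <<'E'
from h import *
s=state(); p=s['eef_pos']; R=Ro.from_rotvec(s['tool_rot']).as_matrix(); print(p,s['width'])
dy=down(0.)
plan([((*p[:2],110),R,25),((440,-200,110),dy),((440,-200,30),dy,20),((440,-200,p[2]-8),dy,10)],fing=.5)
E
```

```text
[ 545.20241456 -357.05716129   19.23524898] 0.6610056924288965
[{"fingers": 0.5, "x": 0, "y": 0.0004, "z": -0.0227, "wx": 0, "wy": 0, "wz": 0}, {"fingers": 0.5, "x": 0, "y": 0.0004, "z": -0.0227, "wx": 0, "wy": 0, "wz": 0}, {"fingers": 0.5, "x": 0, "y": 0.0004, "z": -0.0227, "wx": 0, "wy": 0, "wz": 0}, {"fingers": 0.5, "x": 0, "y": 0.0004, "z": -0.0226, "wx": 0, "wy": 0, "wz": 0}, {"fingers": 0.5, "x": 0.0256, "y": -0.0278, "z": -0.0006, "wx": 0.003, "wy": 0.001, "wz": -0.047}, {"fingers": 0.5, "x": 0.0269, "y": -0.0266, "z": -0.0006, "wx": 0.004, "wy": 0.002, "wz": -0.047}, {"fingers": 0.5, "x": 0.0281, "y": -0.0252, "z": 0, "wx": 0.003, "wy": 0.001, "wz": -0.048}, {"fingers": 0.5, "x": 0.0293, "y": -0.0239, "z": 0, "wx": 0.004, "wy": 0.002, "wz": -0.047}, {"fingers": 0.5, "x": 0.0303, "y": -0.0225, "z": 0, "wx": 0.003, "wy": 0.001, "wz": -0.047}, {"fingers": 0.5, "x": 0, "y": 0, "z": 0.016, "wx": 0, "wy": 0, "wz": 0}, {"fingers": 0.5, "x": 0, "y": 0, "z": 0.016, "wx": 0, "wy": 0, "wz": 0}, {"fingers": 0.5, "x": 0, "y": 0, "z": 0.016, "wx": 0, "wy": 0, "wz": 0}]
[{"fingers": 0.5, "x": 0, "y": 0, "z": 0.016, "wx": 0, "wy": 0, "wz": 0}, {"fingers": 0.5, "x": 0, "y": 0, "z": 0.016, "wx": 0, "wy": 0, "wz": 0}, {"fingers": 0.5, "x": 0, "y": 0, "z": 0.0094, "wx": 0, "wy": 0, "wz": 0}, {"fingers": 0.5, "x": 0, "y": 0, "z": 0.0094, "wx": 0, "wy": 0, "wz": 0}]
16 [ 440.  -200.    11.2]
```

Request:
{"api": "move_arm", "payload": {"motion": [{"fingers":0.5,"x":0,"y":0,"z":-0.022,"wx":0,"wy":0,"wz":0},{"fingers":0.5,"x":0,"y":0,"z":-0.022,"wx":0,"wy":0,"wz":0},{"fingers":0.5,"x":0,"y":0,"z":-0.022,"wx":0,"wy":0,"wz":0},{"fingers":0.5,"x":0,"y":0,"z":-0.022,"wx":0,"wy":0,"wz":0},{"fingers":0.5,"x":0.0256,"y":-0.028,"z":0,"wx":0.003,"wy":0.001,"wz":-0.047},{"fingers":0.5,"x":0.027,"y":-0.0265,"z":0,"wx":0.003,"wy":0.001,"wz":-0.047},{"fingers":0.5,"x":0.028,"y":-0.025,"z":0,"wx":0.003,"wy":0.001,"wz":-0.047},{"fingers":0.5,"x":0.029,"y":-0.024,"z":0,"wx":0.003,"wy":0.001,"wz":-0.047},{"fingers":0.5,"x":0.03,"y":-0.0225,"z":0,"wx":0.003,"wy":0.001,"wz":-0.047},{"fingers":0.5,"x":0,"y":0,"z":0.01,"wx":0,"wy":0,"wz":0},{"fingers":0.5,"x":0,"y":0,"z":0,"wx":0,"wy":0,"wz":0}]}}

```text
clock: 4.87
eef_pos: [435.7, -196.7, 98.4]
tool_rot: [2.207, 2.225, 0.002]
ft_force: [0.6, -1.1, -0.5]
width: 0.665
```

```bash
python3 - <<'E'
from h import *
s=state(); print(s['width'])
dy=down(0.)
plan([((440,-200,35),dy,20),((440,-200,12),dy,12)],fing=.5)
E
```

```text
0.665058173857181
[{"fingers": 0.5, "x": -0.0008, "y": 0.001, "z": 0.0159, "wx": 0.002, "wy": 0.001, "wz": 0.002}, {"fingers": 0.5, "x": -0.0007, "y": 0.001, "z": 0.0158, "wx": 0.001, "wy": 0.001, "wz": 0.002}, {"fingers": 0.5, "x": -0.0008, "y": 0.001, "z": 0.0159, "wx": 0.002, "wy": 0.001, "wz": 0.002}, {"fingers": 0.5, "x": -0.0008, "y": 0.001, "z": 0.0158, "wx": 0.001, "wy": 0.002, "wz": 0.002}, {"fingers": 0.5, "x": 0, "y": 0, "z": 0.0115, "wx": 0, "wy": 0, "wz": 0}, {"fingers": 0.5, "x": 0, "y": 0, "z": 0.0115, "wx": 0, "wy": 0, "wz": 0}]
6 [ 440. -200.   12.]
```

Request:
{"api": "move_arm", "payload": {"motion": [{"fingers":0.5,"x":-0.001,"y":0.001,"z":0.016,"wx":0.0015,"wy":0.001,"wz":0.002},{"fingers":0.5,"x":-0.001,"y":0.001,"z":0.016,"wx":0.0015,"wy":0.001,"wz":0.002},{"fingers":0.5,"x":-0.001,"y":0.001,"z":0.016,"wx":0.0015,"wy":0.001,"wz":0.002},{"fingers":0.5,"x":-0.001,"y":0.001,"z":0.016,"wx":0.0015,"wy":0.001,"wz":0.002},{"fingers":0.5,"x":0,"y":0,"z":0.01,"wx":0,"wy":0,"wz":0},{"fingers":0.5,"x":0,"y":0,"z":0.008,"wx":0,"wy":0,"wz":0},{"fingers":0.5,"x":0,"y":0,"z":0,"wx":0,"wy":0,"wz":0}]}}

```text
clock: 5.45
eef_pos: [446.4, -205.1, 16.9]
tool_rot: [2.217, 2.211, 0.005]
ft_force: [-0.8, -0.4, -1.1]
width: 0.663
```

Request:
{"api": "move_arm", "payload": {"motion": [{"fingers":0.5,"x":0,"y":0,"z":0.004,"wx":0,"wy":0,"wz":0},{"fingers":0.5,"x":0,"y":0,"z":0.003,"wx":0,"wy":0,"wz":0},{"fingers":0.5,"x":0,"y":0,"z":0,"wx":0,"wy":0,"wz":0}]}}

```text
clock: 5.7
eef_pos: [448.2, -206.5, 10.3]
tool_rot: [2.217, 2.209, 0.006]
ft_force: [0.3, -0.6, -0.1]
width: 0.665
```

```bash
python3 - <<'E'
from h import *
for i in range(2):
  s=state(); print(s['eef_pos'],s['ft_force'],s['ft_torque']); 
E
```

```text
[ 448.20126445 -206.4831014    10.28951235] [ 0.31602384 -0.61092481 -0.11585309] [0.00757472 0.03165959 0.04308008]
[ 448.20126445 -206.4831014    10.28951235] [ 0.31602384 -0.61092481 -0.11585309] [0.00757472 0.03165959 0.04308008]
```

Request:
{"api": "move_arm", "payload": {"motion": [{"fingers":0.5,"x":0,"y":0,"z":0.002,"wx":0,"wy":0,"wz":0},{"fingers":0.5,"x":0,"y":0,"z":0.001,"wx":0,"wy":0,"wz":0}]}}

```text
clock: 5.87
eef_pos: [449.1, -207.0, 8.0]
tool_rot: [2.216, 2.207, 0.007]
ft_force: [-0.5, 0.4, -0.7]
width: 0.661
```

Request:
{"api": "move_arm", "payload": {"motion": [{"fingers":0.5,"x":0,"y":0,"z":0.002,"wx":0,"wy":0,"wz":0},{"fingers":0.5,"x":0,"y":0,"z":0.001,"wx":0,"wy":0,"wz":0}]}}

```text
clock: 6.03
eef_pos: [449.4, -207.2, 7.5]
tool_rot: [2.215, 2.206, 0.007]
ft_force: [-2.5, 1.1, 4.1]
width: 0.661
```

Request:
{"api": "move_arm", "payload": {"motion": [{"fingers":0.9,"x":0,"y":0,"z":0,"wx":0,"wy":0,"wz":0},{"fingers":0.9,"x":0,"y":0,"z":0,"wx":0,"wy":0,"wz":0},{"fingers":0.9,"x":0,"y":0,"z":0,"wx":0,"wy":0,"wz":0},{"fingers":0.9,"x":0,"y":0,"z":-0.015,"wx":0,"wy":0,"wz":0},{"fingers":0.9,"x":0,"y":0,"z":-0.03,"wx":0,"wy":0,"wz":0},{"fingers":0.3,"x":0,"y":0,"z":-0.04,"wx":0,"wy":0,"wz":0},{"fingers":0.3,"x":0,"y":0,"z":-0.04,"wx":0,"wy":0,"wz":0},{"fingers":0.3,"x":0,"y":0,"z":-0.04,"wx":0,"wy":0,"wz":0},{"fingers":0.3,"x":0,"y":0,"z":-0.04,"wx":0,"wy":0,"wz":0},{"fingers":0.3,"x":0,"y":0,"z":-0.04,"wx":0,"wy":0,"wz":0},{"fingers":0.3,"x":0,"y":0,"z":-0.04,"wx":0,"wy":0,"wz":0}]}}

```text
clock: 6.95
eef_pos: [439.1, -201.8, 295.6]
tool_rot: [-2.223, -2.215, 0.003]
ft_force: [1.2, -0.2, 0.2]
width: 0.299
```

```bash
python3 - <<'E'
from h import *
snap('wrist','w2')
E
```

```text
(no output)
```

View pics/w2.png

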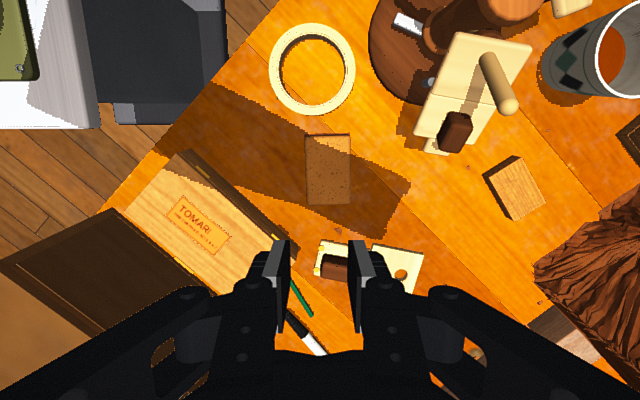

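The block lies flat on the bench at (328,170). The template's hole is now visible at (400,274) and its grip is behind a finger. Next I move over the tree with the fingers shut.

Request:
{"api": "move_arm", "payload": {"motion": [{"fingers":0,"x":0.02,"y":0.015,"z":-0.02,"wx":0,"wy":0,"wz":0},{"fingers":0,"x":0.03,"y":0.015,"z":-0.02,"wx":0,"wy":0,"wz":0},{"fingers":0,"x":0.035,"y":0.015,"z":-0.015,"wx":0,"wy":0,"wz":0},{"fingers":0,"x":0.02,"y":0.015,"z":0,"wx":0,"wy":0,"wz":0},{"fingers":0,"x":0,"y":0,"z":0,"wx":0,"wy":0,"wz":0},{"fingers":0,"x":0,"y":0,"z":0,"wx":0,"wy":0,"wz":0}]}}

```text
clock: 7.5
eef_pos: [506.5, -95.6, 366.8]
tool_rot: [2.216, 2.199, 0.014]
ft_force: [-0.7, 0.7, 0.4]
width: -0.004
```

```bash
python3 - <<'E'
from h import *
print('hole',onz('w2',400,274,10),'tape',onz('w2',312,68,25),'block',onz('w2',328,170,29))
snap('wrist','w3'); print(state()['eef_pos'])
E
```

```text
hole [ 547.31740262 -355.28311722   10.        ] tape [429.55479896 -92.00295926  25.        ] block [ 447.92572699 -207.79404897   29.        ]
[506.37720997 -95.76811229 366.37653343]
```

View pics/w3.png

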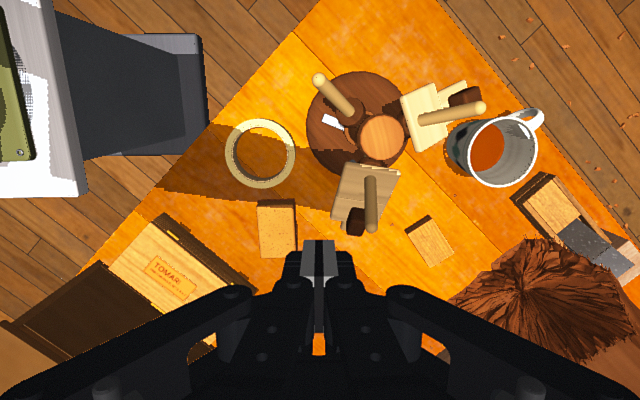

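The wrist view shows the post top at (381,136), the free tip at (319,79) and the filled tips at (482,107) and (371,230).

```bash
python3 - <<'E'
from h import *
T=np.array([onz('w3',u,v,220)[:2] for u,v in((319,79),(482,107),(371,230))]); c=T.mean(0)
print('tips',T.round(1).tolist(),'c',c.round(1),'r',np.linalg.norm(T-c,axis=1).round(1),'ang',np.degrees(np.arctan2(*(T-c).T[::-1])).round(1))
print('post',onz('w3',381,136,190).round(1))
print('tip+scene+side',tri([('scene0',244.3,148.2),('side0',296.5,236.2),('w3',319,79)]).round(1))
# foot fit
print([onz('w3',u,v,20)[:2].round(1).tolist() for u,v in((306,120),(355,71),(340,170))])
print('lever',onz('w3',324,120,30).round(1),'pin w2',onz('w2',432,85,22).round(1))
E
```

```text
tips [[509.1, -8.4], [642.4, -31.0], [554.7, -136.8]] c [568.8 -58.7] r [78.1 78.7 79.3] ang [ 139.9   20.6 -100.2]
post [566.3 -56.3 190. ]
tip+scene+side [509.4  -8.7 219.9]
[[494.9, -48.3], [561.7, 15.1], [542.7, -119.0]]
lever [519.5 -48.1  30. ] pin w2 [ 567.2 -110.6   22. ]
```

```bash
python3 - <<'E'
from h import *
S=lambda u,v:('scene0',205+u*.3,135+v*.3)
D=lambda u,v:('side0',195+u*.275,185+v*.275)
print('pin base',onz(*D(400,333),20).round(),onz(*S(262,303),20).round(),'top',tri([D(399,298),S(262,265),('w2',432,82)]).round())
print('lever',onz(*D(390,405),28).round(),onz(*S(182,262),28).round(), onz('w2',400,18,28).round())
E
```

```text
pin base [ 557. -106.   20.] [ 563. -107.   20.] top [ 561. -107.   51.]
lever [525. -49.  28.] [527. -31.  28.] [525. -42.  28.]
```

```bash
python3 - <<'E'
from h import *
print([d for d in dir(bot) if d[0]!='_'])
A=np.array([568,-58]); P=lambda a,r=70,z=198:(*(A+r*np.array([np.cos(np.radians(a)),np.sin(np.radians(a))])),z)
D=down(0)
plan([(P(110,z=350),D),(P(110,z=250),D),(P(110),D,26)],fing=0)
plan([(P(a),D,15) for a in range(120,191,10)],fing=0,p=np.array(P(110)),R=D)
E
```

```text
['IKError', 'grip_point_offset']
[{"fingers": 0, "x": 0.0347, "y": 0.0122, "z": 0.0055, "wx": 0.007, "wy": 0.002, "wz": -0.003}, {"fingers": 0, "x": 0.0346, "y": 0.0123, "z": 0.0054, "wx": 0.006, "wy": 0.003, "wz": -0.003}, {"fingers": 0, "x": 0.0345, "y": 0.0124, "z": 0.0055, "wx": 0.007, "wy": 0.002, "wz": -0.003}, {"fingers": 0, "x": 0, "y": 0, "z": 0.0333, "wx": 0, "wy": 0, "wz": 0}, {"fingers": 0, "x": 0, "y": 0, "z": 0.0333, "wx": 0, "wy": 0, "wz": 0}, {"fingers": 0, "x": 0, "y": 0, "z": 0.0334, "wx": 0, "wy": 0, "wz": 0}, {"fingers": 0, "x": 0, "y": 0, "z": 0.026, "wx": 0, "wy": 0, "wz": 0}, {"fingers": 0, "x": 0, "y": 0, "z": 0.026, "wx": 0, "wy": 0, "wz": 0}]
8 [544.1   7.8 198. ]
[{"fingers": 0, "x": -0.0052, "y": -0.0111, "z": 0, "wx": 0, "wy": 0, "wz": 0}, {"fingers": 0, "x": -0.007, "y": -0.01, "z": 0, "wx": 0, "wy": 0, "wz": 0}, {"fingers": 0, "x": -0.0086, "y": -0.0086, "z": 0, "wx": 0, "wy": 0, "wz": 0}, {"fingers": 0, "x": -0.01, "y": -0.007, "z": 0, "wx": 0, "wy": 0, "wz": 0}, {"fingers": 0, "x": -0.011, "y": -0.0051, "z": 0, "wx": 0, "wy": 0, "wz": 0}, {"fingers": 0, "x": -0.0118, "y": -0.0032, "z": 0, "wx": 0, "wy": 0, "wz": 0}, {"fingers": 0, "x": -0.0122, "y": -0.0011, "z": 0, "wx": 0, "wy": 0, "wz": 0}, {"fingers": 0, "x": -0.0121, "y": 0.0011, "z": 0, "wx": 0, "wy": 0, "wz": 0}]
8 [499.1 -70.1 198. ]
```

Request:
{"api": "move_arm", "payload": {"motion": [{"fingers":0,"x":0.0345,"y":0.0125,"z":0.005,"wx":0.006,"wy":0.002,"wz":-0.003},{"fingers":0,"x":0.0345,"y":0.0125,"z":0.005,"wx":0.006,"wy":0.002,"wz":-0.003},{"fingers":0,"x":0.033,"y":0.0125,"z":0.005,"wx":0.006,"wy":0.002,"wz":-0.003},{"fingers":0,"x":0,"y":0,"z":0.033,"wx":0,"wy":0,"wz":0},{"fingers":0,"x":0,"y":0,"z":0.033,"wx":0,"wy":0,"wz":0},{"fingers":0,"x":0,"y":0,"z":0.015,"wx":0,"wy":0,"wz":0},{"fingers":0,"x":0,"y":0,"z":0,"wx":0,"wy":0,"wz":0}]}}

```text
clock: 8.13
eef_pos: [544.3, 1.6, 264.3]
tool_rot: [2.232, 2.207, -0.005]
ft_force: [-1.4, 0.1, -1.0]
width: 0.002
```

```bash
python3 - <<'E'
from h import *
A=np.array([568,-58]); P=lambda a,r=70,z=198:(*(A+r*np.array([np.cos(np.radians(a)),np.sin(np.radians(a))])),z)
D=down(0)
plan([(P(110,z=240),D),(P(110),D,25)],fing=0)
E
```

```text
[{"fingers": 0, "x": 0.0063, "y": 0, "z": 0.0243, "wx": 0, "wy": 0.004, "wz": -0.011}, {"fingers": 0, "x": 0, "y": 0, "z": 0.021, "wx": 0, "wy": 0, "wz": 0}, {"fingers": 0, "x": 0, "y": 0, "z": 0.021, "wx": 0, "wy": 0, "wz": 0}]
3 [544.    7.8 198. ]
```

Request:
{"api": "move_arm", "payload": {"motion": [{"fingers":0,"x":0.006,"y":0,"z":0.024,"wx":0,"wy":0.004,"wz":-0.01},{"fingers":0,"x":0,"y":0,"z":0.02,"wx":0,"wy":0,"wz":0},{"fingers":0,"x":0,"y":0,"z":0.018,"wx":0,"wy":0,"wz":0},{"fingers":0,"x":0,"y":0,"z":0.003,"wx":0,"wy":0,"wz":0},{"fingers":0,"x":-0.005,"y":-0.011,"z":0,"wx":0,"wy":0,"wz":0},{"fingers":0,"x":-0.007,"y":-0.01,"z":0,"wx":0,"wy":0,"wz":0},{"fingers":0,"x":-0.0086,"y":-0.0086,"z":0,"wx":0,"wy":0,"wz":0},{"fingers":0,"x":-0.01,"y":-0.007,"z":0,"wx":0,"wy":0,"wz":0}]}}

```text
clock: 8.8
eef_pos: [508.8, -29.5, 201.3]
tool_rot: [2.227, 2.21, 0.008]
ft_force: [2.4, 3.0, -1.8]
width: 0.002
```

```bash
cat > arc.py <<'E'
from h import *
import sys
A=np.array([568,-58]); P=lambda a,r=70,z=198:(*(A+r*np.array([np.cos(np.radians(a)),np.sin(np.radians(a))])),z)
s=state(); d=s['eef_pos'][:2]-A; a=np.degrees(np.arctan2(d[1],d[0]))%360; t=[-np.sin(np.radians(a)),np.cos(np.radians(a))]
print('ang',a,'r',np.hypot(*d),'Ft',s['ft_force'][:2]@t,s['ft_force'])
D=down(0); plan([(P(x),D,15) for x in np.arange(a+float(sys.argv[2]),float(sys.argv[1])+.1,float(sys.argv[2]))],fing=0)
E
python3 arc.py 200 10
```

```text
ang 154.33301047302587 r 65.71922098716988 Ft -3.7668367861365 [ 2.41585712  3.01825375 -1.7737364 ]
[{"fingers": 0, "x": -0.0096, "y": -0.0081, "z": 0.0032, "wx": 0.007, "wy": -0.001, "wz": -0.008}, {"fingers": 0, "x": -0.012, "y": -0.0023, "z": 0, "wx": 0, "wy": 0, "wz": 0}, {"fingers": 0, "x": -0.0122, "y": 0, "z": 0, "wx": 0, "wy": 0, "wz": 0}, {"fingers": 0, "x": -0.0121, "y": 0.002, "z": 0, "wx": 0, "wy": 0, "wz": 0}]
4 [500.2 -75.4 198. ]
```

Request:
{"api": "move_arm", "payload": {"motion": [{"fingers":0,"x":-0.0095,"y":-0.008,"z":0.003,"wx":0.007,"wy":0,"wz":-0.008},{"fingers":0,"x":-0.012,"y":-0.0025,"z":0,"wx":0,"wy":0,"wz":0},{"fingers":0,"x":-0.012,"y":0,"z":0,"wx":0,"wy":0,"wz":0},{"fingers":0,"x":-0.012,"y":0.002,"z":0,"wx":0,"wy":0,"wz":0}]}}

```text
clock: 9.13
eef_pos: [497.8, -77.4, 203.1]
tool_rot: [-2.221, -2.222, -0.014]
ft_force: [1.4, 2.6, -0.6]
width: -0.0
```

```bash
python3 arc.py 225 6
```

```text
ang 195.46190424493048 r 72.86298495931058 Ft -2.1484508222089236 [ 1.41245889  2.61982591 -0.56157943]
[{"fingers": 0, "x": -0.0062, "y": 0.005, "z": 0.0051, "wx": 0.006, "wy": -0.006, "wz": 0}, {"fingers": 0, "x": -0.0067, "y": 0.0031, "z": 0, "wx": 0, "wy": 0, "wz": 0}, {"fingers": 0, "x": -0.0063, "y": 0.0037, "z": 0, "wx": 0, "wy": 0, "wz": 0}, {"fingers": 0, "x": -0.0059, "y": 0.0043, "z": 0, "wx": 0, "wy": 0, "wz": 0}]
4 [ 513.9 -102.5  198. ]
```

Request:
{"api": "move_arm", "payload": {"motion": [{"fingers":0,"x":-0.006,"y":0.004,"z":0.005,"wx":0.006,"wy":-0.006,"wz":0},{"fingers":0,"x":-0.0055,"y":0.003,"z":0,"wx":0,"wy":0,"wz":0}]}}

```text
clock: 9.3
eef_pos: [503.1, -91.3, 199.8]
tool_rot: [-2.225, -2.218, -0.002]
ft_force: [-0.3, 2.3, -1.8]
width: -0.004
```

```bash
python3 arc.py 225 4
```

```text
ang 207.18746389202823 r 72.98136149197877 Ft -2.198531829993319 [-0.34341651  2.29520644 -1.79970807]
[{"fingers": 0, "x": -0.0029, "y": 0.005, "z": 0.0018, "wx": 0, "wy": -0.001, "wz": -0.003}, {"fingers": 0, "x": -0.0041, "y": 0.0027, "z": 0, "wx": 0, "wy": 0, "wz": 0}, {"fingers": 0, "x": -0.0039, "y": 0.003, "z": 0, "wx": 0, "wy": 0, "wz": 0}, {"fingers": 0, "x": -0.0036, "y": 0.0032, "z": 0, "wx": 0, "wy": 0, "wz": 0}]
4 [ 517.  -105.9  198. ]
```

Request:
{"api": "move_arm", "payload": {"motion": [{"fingers":0,"x":-0.003,"y":0.003,"z":0.001,"wx":0,"wy":0,"wz":0},{"fingers":0,"x":-0.003,"y":0.002,"z":0,"wx":0,"wy":0,"wz":0}]}}

```text
clock: 9.47
eef_pos: [507.8, -98.3, 199.3]
tool_rot: [-2.225, -2.216, -0.002]
ft_force: [0.4, 6.6, 0.4]
width: 0.002
```

```bash
python3 arc.py 230 4|head -2
```

```text
ang 213.77276725622374 r 72.46406788586921 Ft -5.288826534082358 [0.41851265 6.64238923 0.42864797]
[{"fingers": 0, "x": -0.0026, "y": 0.0049, "z": 0.0012, "wx": 0, "wy": -0.002, "wz": -0.004}, {"fingers": 0, "x": -0.0037, "y": 0.0031, "z": 0, "wx": 0, "wy": 0, "wz": 0}, {"fingers": 0, "x": -0.0036, "y": 0.0034, "z": 0, "wx": 0, "wy": 0, "wz": 0}, {"fingers": 0, "x": -0.0032, "y": 0.0036, "z": 0, "wx": 0, "wy": 0, "wz": 0}]
```

Force is rising (6.6 N), which suggests the stop. I'll push once more to confirm.

Request:
{"api": "move_arm", "payload": {"motion": [{"fingers":0,"x":-0.002,"y":0.0015,"z":0,"wx":0,"wy":0,"wz":0},{"fingers":0,"x":-0.002,"y":0.0015,"z":0,"wx":0,"wy":0,"wz":0}]}}

```text
clock: 9.63
eef_pos: [508.1, -98.3, 199.0]
tool_rot: [-2.215, -2.21, -0.007]
ft_force: [-4.9, 8.6, 6.3]
width: 0.001
```

Request:
{"api": "move_arm", "payload": {"motion": [{"fingers":0,"x":0.012,"y":-0.008,"z":0,"wx":0,"wy":0,"wz":0},{"fingers":0,"x":0,"y":0,"z":-0.035,"wx":0,"wy":0,"wz":0},{"fingers":0,"x":0,"y":0,"z":-0.04,"wx":0,"wy":0,"wz":0},{"fingers":0,"x":0,"y":0,"z":-0.04,"wx":0,"wy":0,"wz":0},{"fingers":0,"x":-0.03,"y":-0.01,"z":-0.04,"wx":0,"wy":0,"wz":0},{"fingers":0,"x":-0.03,"y":-0.01,"z":-0.02,"wx":0,"wy":0,"wz":0},{"fingers":0.6,"x":-0.03,"y":0,"z":0,"wx":0,"wy":0,"wz":0},{"fingers":0.6,"x":0,"y":0,"z":0,"wx":0,"wy":0,"wz":0},{"fingers":0.6,"x":0,"y":0,"z":0,"wx":0,"wy":0,"wz":0}]}}

```text
clock: 10.38
eef_pos: [473.6, -172.7, 367.4]
tool_rot: [-2.2, -2.211, 0.03]
ft_force: [-0.1, 1.0, -1.0]
width: 0.419
```

```bash
python3 - <<'E'
from h import *
print(state()['eef_pos'])
snap('wrist','w4');snap('side','s4');snap('scene','c4')
a=cv2.resize(cv2.imread('pics/w4.png')[0:300,180:560],None,fx=2,fy=2,interpolation=cv2.INTER_CUBIC)
cv2.imwrite('pics/w4c.png',a)
b=cv2.resize(cv2.imread('pics/s4.png')[185:325,195:345],(600,560),interpolation=cv2.INTER_CUBIC)
c=cv2.imread('pics/c4.png')[135:235,235:325]; c=cv2.resize(c,(200*2,444),interpolation=cv2.INTER_CUBIC)
m=np.zeros((560,800,3),np.uint8); m[:420,:450]=cv2.resize(b,(450,420)); m[:389,450:800]=cv2.resize(c,(350,389)); cv2.imwrite('pics/m4.png',m)
E
```

```text
[ 473.5684602  -172.72200987  367.37359433]
```

View pics/w4c.png

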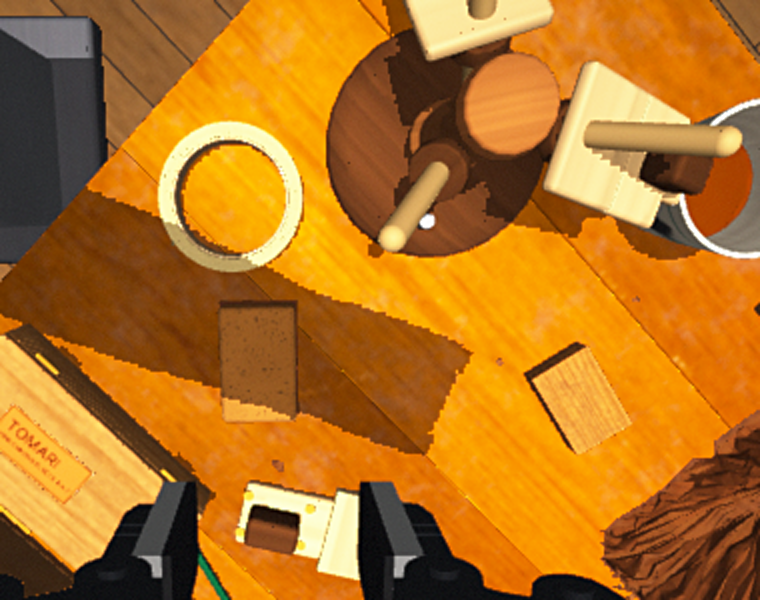

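View pics/m4.png

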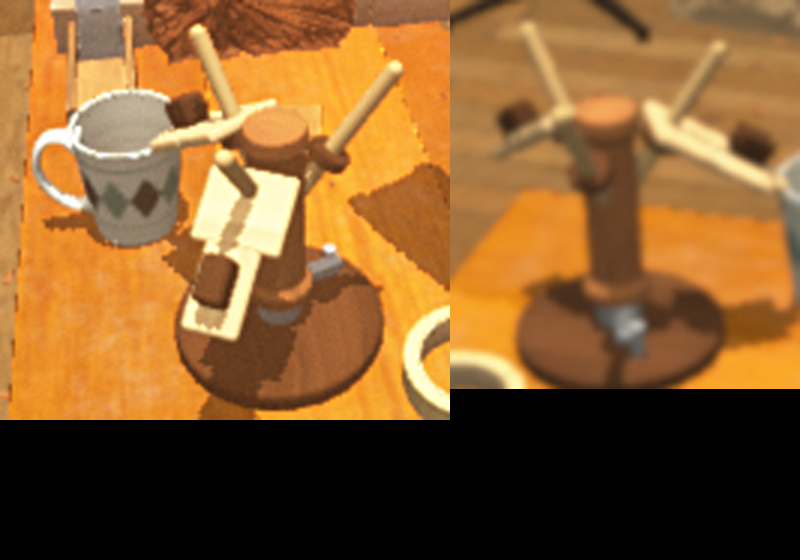

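The lever now sits against the pin. The free branch's tip is at wrist-crop (393,238), side-crop (396,68) and scene-crop (526,33).

```bash
python3 - <<'E'
from h import *
o=[('w4',376.5,119),('s4',327,207.7),('c4',254.5,143.5)]
t=tri(o); print('tip',t.round(1),[ (proj(f,t)-[u,v]).round(1) for f,u,v in o],'w4 at220',onz('w4',376.5,119,220).round(1),onz('s4',327,207.7,220).round(1),onz('c4',254.5,143.5,220).round(1))
pt=[onz('w4',435,51.5,190),onz('w3',381,136,190)]; print('post',np.round(pt,1))
T=[onz('w3',319,79,220),onz('w3',482,107,220)]
for f,u,v in [('s4',195+275/3,185+128/3),('c4',235+(607-450)*90/350,135+112*100/389)]: print('post',f,onz(f,u,v,190).round(1))
# template in w4
F=lambda u,v:(180+u/2,v/2)
print('grip top?',[onz('w4',*F(u,v),42)[:2].round(1).tolist() for u,v in((251,506),(300,513),(296,554),(246,545))])
print('end',[onz('w4',*F(u,v),10)[:2].round(1).tolist() for u,v in((247,482),(236,543))])
# circle through tips
from scipy.optimize import least_squares
tips=np.array([T[0][:2],T[1][:2],onz('w3',371,230,220)[:2],t[:2],onz('w4',180+735/2,69,220)[:2]])
s=least_squares(lambda q:np.hypot(*(tips-q).T)-81,[568,-58]); print('axis r81',s.x.round(1),s.fun.round(1)); d=t[:2]-s.x; print('front',np.degrees(np.arctan2(d[1],d[0]))%360)
E
```

```text
tip [506.2 -99.2 251.2] [array([ -5.4, -21.1]), array([ -0.2, -10.5]), array([0.7, 6.8])] w4 at220 [ 515.  -114.8  220. ] [ 511.2 -110.4  220. ] [543.6   5.1 220. ]
post [[566.2 -59.1 190. ]
 [566.3 -56.3 190. ]]
post s4 [560.8 -49.2 190. ]
post c4 [565.3 -74.3 190. ]
grip top? [[443.9, -312.3], [480.0, -317.2], [477.4, -350.5], [439.9, -343.9]]
end [[438.6, -306.2], [429.5, -358.5]]
axis r81 [569.9 -57.2] [-3.1 -3.9  0.  -4.7 -2.8]
front 213.4403207003448
```

```bash
python3 - <<'E'
from h import *
from scipy.optimize import least_squares
t=tri([('w4',376.5,119),('s4',327,207.7)]); print('tip',t.round(1))
p=proj('c4',t); print('in c4 crop',450+(p[0]-235)*350/90,(p[1]-135)*3.89)
# joint fit: rack axis x,y and front angle from tips (all at z=220,r=81) in several images + collar
F=lambda u,v:(180+u/2,v/2)
obs=[('w4',*F(393,238),0,'f'),('s4',327,207.7,0,'f'),('w4',*F(735,138),120,'f'),('s4',195+200/3,185+35/3,None,'f')]
obs=[o for o in obs if o[3] is not None]
obs0=[('w3',319,79,0),('w3',482,107,-120),('w3',371,230,120),('scene0',244.3,148.2,0),('side0',296.5,236.2,0)]
def tip(q,a): return [q[0]+78.5*np.cos(a),q[1]+78.5*np.sin(a),218.4]
def tp(q,a,k=0): return [q[0]+78.5*np.cos(a),q[1]+78.5*np.sin(a),218]
def res(q):
    r=[]
    for f,u,v,k,_ in obs: r+=list(proj(f,tp(q,q[2]+np.radians(k)))-[u,v])
    for f,u,v,k in obs0: r+=list(proj(f,tp(q,q[3]+np.radians(k)))-[u,v])
    return r
s=least_squares(res,[568,-58,np.radians(228),np.radians(140)],loss='soft_l1'); print(s.x[:2].round(1),np.degrees(s.x[2:]).round(1)); print(np.round(res(s.x),1).reshape(-1,2).tolist())
E
```

```text
tip [ 514.9 -115.2  216. ]
in c4 crop 556.5643401305348 118.69753880621079
[569.4 -58.2] [226.7 140.2]
[[0.4, 0.6], [-0.6, -1.1], [-1.5, 0.5], [0.0, -0.4], [-0.4, 0.2], [1.1, -2.0], [-0.4, 0.7], [-0.3, 1.1]]
```

```bash
python3 - <<'E'
from h import *
print('cab corner',tri([('scene0',245.5,281),('w1',280,270)]).round(), state()['joints'].round(2))
y=np.radians(-103.4)
plan([((459,-335,220),down(y)),((459,-335,80),down(y),30)],fing=.6)
E
```

```text
cab corner [ 367. -381.  127.] [-0.34  0.23  0.17  1.54 -0.01  1.22]
[{"fingers": 0.6, "x": -0.0103, "y": -0.0007, "z": 0.0091, "wx": -0.002, "wy": 0.002, "wz": 0.113}, {"fingers": 0.6, "x": -0.0103, "y": 0.0005, "z": 0.0091, "wx": -0.001, "wy": 0.001, "wz": 0.113}, {"fingers": 0.6, "x": -0.0101, "y": 0.0016, "z": 0.0091, "wx": -0.002, "wy": 0.002, "wz": 0.114}, {"fingers": 0.6, "x": -0.01, "y": 0.0028, "z": 0.009, "wx": -0.002, "wy": 0.002, "wz": 0.113}, {"fingers": 0.6, "x": -0.0096, "y": 0.0038, "z": 0.0091, "wx": -0.001, "wy": 0.001, "wz": 0.113}, {"fingers": 0.6, "x": -0.0091, "y": 0.0049, "z": 0.009, "wx": -0.002, "wy": 0.002, "wz": 0.113}, {"fingers": 0.6, "x": -0.0085, "y": 0.0059, "z": 0.0091, "wx": -0.002, "wy": 0.001, "wz": 0.114}, {"fingers": 0.6, "x": -0.0078, "y": 0.0068, "z": 0.009, "wx": -0.001, "wy": 0.002, "wz": 0.113}, {"fingers": 0.6, "x": -0.0071, "y": 0.0076, "z": 0.0091, "wx": -0.002, "wy": 0.002, "wz": 0.113}, {"fingers": 0.6, "x": -0.0061, "y": 0.0083, "z": 0.009, "wx": -0.002, "wy": 0.001, "wz": 0.113}, {"fingers": 0.6, "x": -0.0052, "y": 0.009, "z": 0.009, 
[... 210 characters left out ...]
"wy": 0.002, "wz": 0.113}, {"fingers": 0.6, "x": -0.002, "y": 0.0101, "z": 0.009, "wx": -0.002, "wy": 0.002, "wz": 0.113}, {"fingers": 0.6, "x": -0.0007, "y": 0.0103, "z": 0.0091, "wx": -0.002, "wy": 0.001, "wz": 0.113}, {"fingers": 0.6, "x": 0, "y": 0.0103, "z": 0.0091, "wx": -0.001, "wy": 0.002, "wz": 0.114}, {"fingers": 0.6, "x": 0, "y": 0, "z": 0.028, "wx": 0, "wy": 0, "wz": 0}, {"fingers": 0.6, "x": 0, "y": 0, "z": 0.028, "wx": 0, "wy": 0, "wz": 0}, {"fingers": 0.6, "x": 0, "y": 0, "z": 0.028, "wx": 0, "wy": 0, "wz": 0}, {"fingers": 0.6, "x": 0, "y": 0, "z": 0.028, "wx": 0, "wy": 0, "wz": 0}, {"fingers": 0.6, "x": 0, "y": 0, "z": 0.028, "wx": 0, "wy": 0, "wz": 0}]
21 [ 459. -335.   80.]
```

Request:
{"api": "move_arm", "payload": {"motion": [{"fingers":0.6,"x":-0.0103,"y":-0.0005,"z":0.009,"wx":-0.002,"wy":0.0015,"wz":0.113},{"fingers":0.6,"x":-0.0103,"y":0.0005,"z":0.009,"wx":-0.002,"wy":0.0015,"wz":0.113},{"fingers":0.6,"x":-0.01,"y":0.0015,"z":0.009,"wx":-0.002,"wy":0.0015,"wz":0.113},{"fingers":0.6,"x":-0.01,"y":0.003,"z":0.009,"wx":-0.002,"wy":0.0015,"wz":0.113},{"fingers":0.6,"x":-0.0095,"y":0.004,"z":0.009,"wx":-0.002,"wy":0.0015,"wz":0.113},{"fingers":0.6,"x":-0.009,"y":0.005,"z":0.009,"wx":-0.002,"wy":0.0015,"wz":0.113},{"fingers":0.6,"x":-0.0085,"y":0.006,"z":0.009,"wx":-0.002,"wy":0.0015,"wz":0.113},{"fingers":0.6,"x":-0.008,"y":0.007,"z":0.009,"wx":-0.002,"wy":0.0015,"wz":0.113},{"fingers":0.6,"x":-0.007,"y":0.0075,"z":0.009,"wx":-0.002,"wy":0.0015,"wz":0.113},{"fingers":0.6,"x":-0.006,"y":0.0085,"z":0.009,"wx":-0.002,"wy":0.0015,"wz":0.113},{"fingers":0.6,"x":-0.005,"y":0.009,"z":0.009,"wx":-0.002,"wy":0.0015,"wz":0.113},{"fingers":0.6,"x":-0.004,"y":0.0095,"z":0.009,"wx":-0.002,"wy":0.0015,"wz":0.113}]}}

```text
clock: 11.53
eef_pos: [459.7, -281.1, 244.1]
tool_rot: [-3.117, -0.283, 0.029]
ft_force: [0.1, 0.3, 0.5]
width: 0.601
```

```bash
python3 - <<'E'
from h import *
y=np.radians(-103.4)
plan([((459,-335,200),down(y)),((459,-335,90),down(y),30)],fing=.6)
E
```

```text
[{"fingers": 0.6, "x": -0.0024, "y": 0.0134, "z": 0.0109, "wx": -0.002, "wy": 0.005, "wz": 0.104}, {"fingers": 0.6, "x": -0.0011, "y": 0.0135, "z": 0.0109, "wx": -0.003, "wy": 0.005, "wz": 0.103}, {"fingers": 0.6, "x": 0, "y": 0.0135, "z": 0.0109, "wx": -0.002, "wy": 0.005, "wz": 0.104}, {"fingers": 0.6, "x": 0.0016, "y": 0.0135, "z": 0.011, "wx": -0.003, "wy": 0.005, "wz": 0.104}, {"fingers": 0.6, "x": 0, "y": 0, "z": 0.0275, "wx": 0, "wy": 0, "wz": 0}, {"fingers": 0.6, "x": 0, "y": 0, "z": 0.0275, "wx": 0, "wy": 0, "wz": 0}, {"fingers": 0.6, "x": 0, "y": 0, "z": 0.0275, "wx": 0, "wy": 0, "wz": 0}, {"fingers": 0.6, "x": 0, "y": 0, "z": 0.0275, "wx": 0, "wy": 0, "wz": 0}]
8 [ 459.1 -335.    90. ]
```

Request:
{"api": "move_arm", "payload": {"motion": [{"fingers":0.6,"x":-0.0025,"y":0.0134,"z":0.011,"wx":-0.002,"wy":0.005,"wz":0.104},{"fingers":0.6,"x":-0.001,"y":0.0135,"z":0.011,"wx":-0.002,"wy":0.005,"wz":0.104},{"fingers":0.6,"x":0,"y":0.0135,"z":0.011,"wx":-0.002,"wy":0.005,"wz":0.104},{"fingers":0.6,"x":0.0015,"y":0.0135,"z":0.011,"wx":-0.002,"wy":0.005,"wz":0.104},{"fingers":0.6,"x":0,"y":0,"z":0.025,"wx":0,"wy":0,"wz":0},{"fingers":0.6,"x":0,"y":0,"z":0.025,"wx":0,"wy":0,"wz":0},{"fingers":0.6,"x":0,"y":0,"z":0.025,"wx":0,"wy":0,"wz":0},{"fingers":0.6,"x":0,"y":0,"z":0,"wx":0,"wy":0,"wz":0},{"fingers":0.6,"x":0,"y":0,"z":0,"wx":0,"wy":0,"wz":0}]}}

```text
clock: 12.28
eef_pos: [455.4, -325.1, 110.9]
tool_rot: [-3.109, 0.388, 0.023]
ft_force: [0.9, -0.1, 0.6]
width: 0.601
```

```bash
python3 - <<'E'
from h import *
y=np.radians(-103.4); s=state(); print(s['joints'].round(2))
snap('wrist','w5')
im=cv2.imread('pics/w5.png')[:,:]; cv2.imwrite('pics/w5b.png',im)
plan([((459,-335,50),down(y),15),((459,-335,15),down(y),12)],fing=.6)
E
```

```text
[-0.62  0.41 -0.25  0.93  0.    2.77]
[{"fingers": 0.6, "x": 0.0015, "y": 0.0019, "z": 0.0121, "wx": -0.001, "wy": 0.003, "wz": -0.003}, {"fingers": 0.6, "x": 0.0014, "y": 0.0019, "z": 0.0122, "wx": -0.002, "wy": 0.004, "wz": -0.003}, {"fingers": 0.6, "x": 0.0014, "y": 0.0018, "z": 0.0121, "wx": -0.001, "wy": 0.003, "wz": -0.003}, {"fingers": 0.6, "x": 0.0014, "y": 0.0019, "z": 0.0122, "wx": -0.001, "wy": 0.003, "wz": -0.002}, {"fingers": 0.6, "x": 0.0013, "y": 0.0018, "z": 0.0121, "wx": -0.002, "wy": 0.004, "wz": -0.003}, {"fingers": 0.6, "x": 0, "y": 0, "z": 0.0117, "wx": 0, "wy": 0, "wz": 0}, {"fingers": 0.6, "x": 0, "y": 0, "z": 0.0116, "wx": 0, "wy": 0, "wz": 0}, {"fingers": 0.6, "x": 0, "y": 0, "z": 0.0117, "wx": 0, "wy": 0, "wz": 0}]
8 [ 459. -335.   15.]
```

View pics/w5b.png

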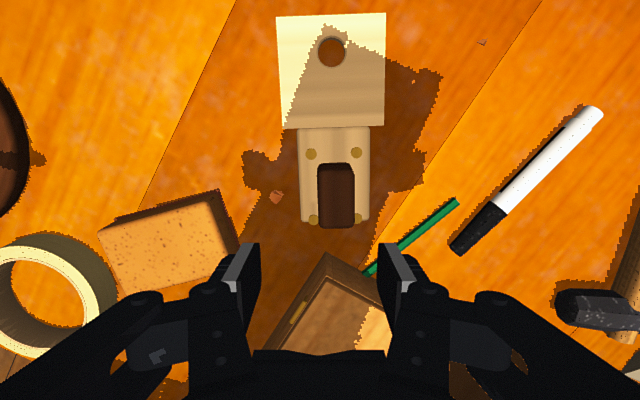

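The template lies clear under the gripper, with its hole at (331,51), its end corners at about (301,221) and (370,220), and the grip at (336,195).

```bash
python3 - <<'E'
from h import *
f=lambda u,v,z:onz('w5',u,v,z)[:2]
h=f(331,51,10); e=(f(301,221,10)+f(370,220,10))/2; t=(f(276,17,10)+f(386,13,10))/2
x=e-t; L=np.linalg.norm(x); x/=L
print('hole',h.round(1),'end',e.round(1),'top',t.round(1),'L',L,'ang',np.degrees(np.arctan2(x[1],x[0])))
print('grip from hole',h+92*x,'from end',e-26*x,'from top',t+114*x)
for q in((317,165),(354,164),(355,228),(318,228)): print(f(*q,42).round(1))
E
```

```text
hole [ 549.  -356.5] end [ 434.3 -332. ] top [ 569.6 -361.4] L 138.37550550572922 ang 167.73508532280692
grip from hole [ 459.0520921  -336.91931246] from end [ 459.74398146 -337.5253218 ] from top [ 458.15656469 -337.1802271 ]
[ 483.8 -330.7]
[ 478.7 -353. ]
[ 437.4 -344.5]
[ 443.3 -321. ]
```

```bash
python3 - <<'E'
from h import *
y=np.radians(-102.6)
plan([((459,-337,50),down(y),15),((459,-337,14),down(y),12)],fing=.6)
E
```

```text
[{"fingers": 0.6, "x": 0.0016, "y": 0.0023, "z": 0.0121, "wx": -0.001, "wy": 0.003, "wz": -0.006}, {"fingers": 0.6, "x": 0.0015, "y": 0.0022, "z": 0.0122, "wx": -0.002, "wy": 0.004, "wz": -0.005}, {"fingers": 0.6, "x": 0.0015, "y": 0.0023, "z": 0.0121, "wx": -0.001, "wy": 0.003, "wz": -0.006}, {"fingers": 0.6, "x": 0.0014, "y": 0.0023, "z": 0.0121, "wx": -0.002, "wy": 0.003, "wz": -0.006}, {"fingers": 0.6, "x": 0.0014, "y": 0.0022, "z": 0.0122, "wx": -0.001, "wy": 0.004, "wz": -0.005}, {"fingers": 0.6, "x": 0, "y": 0, "z": 0.012, "wx": 0, "wy": 0, "wz": 0}, {"fingers": 0.6, "x": 0, "y": 0, "z": 0.012, "wx": 0, "wy": 0, "wz": 0}, {"fingers": 0.6, "x": 0, "y": 0, "z": 0.012, "wx": 0, "wy": 0, "wz": 0}]
8 [ 459. -337.   14.]
```

Request:
{"api": "move_arm", "payload": {"motion": [{"fingers":0.6,"x":0.0015,"y":0.0023,"z":0.012,"wx":-0.0015,"wy":0.0035,"wz":-0.0055},{"fingers":0.6,"x":0.0015,"y":0.0023,"z":0.012,"wx":-0.0015,"wy":0.0035,"wz":-0.0055},{"fingers":0.6,"x":0.0015,"y":0.0023,"z":0.012,"wx":-0.0015,"wy":0.0035,"wz":-0.0055},{"fingers":0.6,"x":0.0015,"y":0.0023,"z":0.012,"wx":-0.0015,"wy":0.0035,"wz":-0.0055},{"fingers":0.6,"x":0.0015,"y":0.0023,"z":0.006,"wx":-0.0015,"wy":0.0035,"wz":-0.0055},{"fingers":0.6,"x":0,"y":0,"z":0,"wx":0,"wy":0,"wz":0},{"fingers":0.6,"x":0,"y":0,"z":0,"wx":0,"wy":0,"wz":0}]}}

```text
clock: 12.92
eef_pos: [467.0, -338.8, 65.7]
tool_rot: [3.115, -0.334, 0.023]
ft_force: [-0.2, -0.7, -0.3]
width: 0.603
```

```bash
python3 - <<'E'
from h import *
y=np.radians(-102.6); s=state(); R=Ro.from_rotvec(s['tool_rot']).as_matrix();print(s['eef_pos'],R[:,2])
plan([((459,-337,14),down(y),12)],fing=.6)
E
```

```text
[ 466.99890385 -338.8323563    65.67648387] [ 0.01357411 -0.01012276 -0.99985663]
[{"fingers": 0.6, "x": -0.0018, "y": 0, "z": 0.0103, "wx": 0.001, "wy": -0.003, "wz": 0.001}, {"fingers": 0.6, "x": -0.0018, "y": 0, "z": 0.0103, "wx": 0.002, "wy": -0.003, "wz": 0.001}, {"fingers": 0.6, "x": -0.0017, "y": 0, "z": 0.0103, "wx": 0.001, "wy": -0.003, "wz": 0.002}, {"fingers": 0.6, "x": -0.0017, "y": 0, "z": 0.0104, "wx": 0.002, "wy": -0.003, "wz": 0.001}, {"fingers": 0.6, "x": -0.0017, "y": 0, "z": 0.0103, "wx": 0.001, "wy": -0.003, "wz": 0.001}]
5 [ 459. -337.   14.]
```

Request:
{"api": "move_arm", "payload": {"motion": [{"fingers":0.6,"x":-0.002,"y":0,"z":0.01,"wx":0.0015,"wy":-0.003,"wz":0.001},{"fingers":0.6,"x":-0.002,"y":0,"z":0.01,"wx":0.0015,"wy":-0.003,"wz":0.001},{"fingers":0.6,"x":-0.002,"y":0,"z":0.01,"wx":0.0015,"wy":-0.003,"wz":0.001},{"fingers":0.6,"x":-0.001,"y":0,"z":0.008,"wx":0.0015,"wy":-0.003,"wz":0.001},{"fingers":0.6,"x":0,"y":0,"z":0,"wx":0,"wy":0,"wz":0},{"fingers":0.6,"x":0,"y":0,"z":0,"wx":0,"wy":0,"wz":0}]}}

```text
clock: 13.42
eef_pos: [461.6, -338.2, 26.7]
tool_rot: [3.12, -0.341, 0.009]
ft_force: [0.2, 0.0, 0.8]
width: 0.597
```

```bash
python3 - <<'E'
from h import *
y=np.radians(-102.6); s=state(); R=Ro.from_rotvec(s['tool_rot']).as_matrix();print(s['eef_pos'],R[:,2])
plan([((459,-337,14),down(y),12)],fing=.6)
E
```

```text
[ 461.61996769 -338.17522175   26.66529788] [ 0.0054608  -0.00322981 -0.99997987]
[{"fingers": 0.6, "x": -0.0014, "y": 0, "z": 0.0063, "wx": 0.001, "wy": -0.003, "wz": 0.001}, {"fingers": 0.6, "x": -0.0015, "y": 0, "z": 0.0064, "wx": 0.001, "wy": -0.003, "wz": 0.001}]
2 [ 459. -337.   14.]
```

Request:
{"api": "move_arm", "payload": {"motion": [{"fingers":0.6,"x":-0.0015,"y":0,"z":0.006,"wx":0.001,"wy":-0.003,"wz":0.001},{"fingers":0.6,"x":-0.001,"y":0,"z":0.004,"wx":0.001,"wy":-0.003,"wz":0.001},{"fingers":0.6,"x":0,"y":0,"z":0,"wx":0,"wy":0,"wz":0},{"fingers":0.1,"x":0,"y":0,"z":0,"wx":0,"wy":0,"wz":0},{"fingers":0.1,"x":0,"y":0,"z":0,"wx":0,"wy":0,"wz":0},{"fingers":0.1,"x":0,"y":0,"z":0,"wx":0,"wy":0,"wz":0},{"fingers":0.1,"x":0,"y":0,"z":0,"wx":0,"wy":0,"wz":0},{"fingers":0.1,"x":0,"y":0,"z":0,"wx":0,"wy":0,"wz":0}], "force": 70}}

```text
clock: 14.08
eef_pos: [459.0, -337.8, 15.9]
tool_rot: [-3.122, 0.345, 0.001]
ft_force: [0.3, 1.0, -1.2]
width: 0.271
```

```bash
python3 - <<'E'
from h import *
s=state(); R=Ro.from_rotvec(s['tool_rot']).as_matrix();p=s['eef_pos'];print(p,R[:,2],np.degrees(np.arctan2(R[1,1],R[0,1])),s['width'])
np.savez('grasp.npz',p=p,R=R)
plan([((*p[:2],130),R,20)],fing=.1)
E
```

```text
[ 459.03860836 -337.7827515    15.91875857] [-5.98271487e-04  2.94346010e-04 -9.99999778e-01] -102.61241073752535 0.27078056211042123
[{"fingers": 0.1, "x": 0, "y": 0, "z": -0.019, "wx": 0, "wy": 0, "wz": 0}, {"fingers": 0.1, "x": 0, "y": 0, "z": -0.019, "wx": 0, "wy": 0, "wz": 0}, {"fingers": 0.1, "x": 0, "y": 0, "z": -0.019, "wx": 0, "wy": 0, "wz": 0}, {"fingers": 0.1, "x": 0, "y": 0, "z": -0.0191, "wx": 0, "wy": 0, "wz": 0}, {"fingers": 0.1, "x": 0, "y": 0, "z": -0.019, "wx": 0, "wy": 0, "wz": 0}, {"fingers": 0.1, "x": 0, "y": 0, "z": -0.019, "wx": 0, "wy": 0, "wz": 0}]
6 [ 459.  -337.8  130. ]
```

```bash
cat > hang.py <<'E'
from h import *
A=np.array([569,-58.]); FR=np.radians(226.7)
f=np.array([np.cos(FR),np.sin(FR),0]); u=np.array([0,0,1.]); c,s_=np.cos(np.radians(35)),np.sin(np.radians(35))
xt=f*c-u*s_; zt=f*s_+u*c; RT=np.c_[-xt,np.cross(zt,xt),-zt]
S=np.array([*A,0])+41*f+163*u
g=np.load('grasp.npz'); H=g['R'].T@(np.array([549,-356.5,5])-g['p']); H=np.array([(H[0]+92)/2,H[1],H[2]])
def tcp(k,off=(0,0,0)): return S+k*zt-RT@H+np.array(off)
E
python3 - <<'E'
from hang import *
print('H',H,'S',S,tcp(170),tcp(95),tcp(0))
p=g['p']
plan([((*p[:2],260),g['R'],30),((459,-300,300),g['R'])],fing=.1)
plan([(tcp(170),RT)],fing=.1,p=np.array([459,-300,300.]),R=g['R'],wmax=.1)
E
```

```text
H [91.94231617 -1.37618451 10.85942546] S [540.88144753 -87.83868306 163.        ] [ 419.08623279 -219.09125663  258.41542203] [ 448.5889263  -187.78375877  196.97901871] [ 485.95900475 -148.12759481  119.15957451]
[{"fingers": 0.1, "x": 0, "y": 0, "z": -0.0271, "wx": 0, "wy": 0, "wz": 0}, {"fingers": 0.1, "x": 0, "y": 0, "z": -0.0271, "wx": 0, "wy": 0, "wz": 0}, {"fingers": 0.1, "x": 0, "y": 0, "z": -0.0272, "wx": 0, "wy": 0, "wz": 0}, {"fingers": 0.1, "x": 0, "y": 0, "z": -0.0271, "wx": 0, "wy": 0, "wz": 0}, {"fingers": 0.1, "x": 0, "y": 0, "z": -0.0271, "wx": 0, "wy": 0, "wz": 0}, {"fingers": 0.1, "x": 0, "y": 0, "z": -0.0271, "wx": 0, "wy": 0, "wz": 0}, {"fingers": 0.1, "x": 0, "y": 0, "z": -0.0271, "wx": 0, "wy": 0, "wz": 0}, {"fingers": 0.1, "x": 0, "y": 0, "z": -0.0272, "wx": 0, "wy": 0, "wz": 0}, {"fingers": 0.1, "x": 0, "y": 0, "z": -0.0271, "wx": 0, "wy": 0, "wz": 0}, {"fingers": 0.1, "x": -0.0041, "y": -0.0185, "z": -0.02, "wx": 0, "wy": 0, "wz": 0}, {"fingers": 0.1, "x": -0.0042, "y": -0.0184, "z": -0.02, "wx": 0, "wy": 0, "wz": 0}]
11 [ 459. -300.  300.]
[{"fingers": 0.1
[... 489 characters left out ...]
: 0.1, "x": -0.0028, "y": -0.007, "z": 0.0034, "wx": 0.027, "wy": 0.047, "wz": -0.084}, {"fingers": 0.1, "x": -0.0024, "y": -0.0071, "z": 0.0035, "wx": 0.026, "wy": 0.046, "wz": -0.083}, {"fingers": 0.1, "x": -0.0019, "y": -0.0072, "z": 0.0036, "wx": 0.026, "wy": 0.046, "wz": -0.084}, {"fingers": 0.1, "x": -0.0015, "y": -0.0072, "z": 0.0037, "wx": 0.027, "wy": 0.046, "wz": -0.083}, {"fingers": 0.1, "x": -0.0011, "y": -0.0073, "z": 0.0038, "wx": 0.026, "wy": 0.047, "wz": -0.084}, {"fingers": 0.1, "x": -0.0007, "y": -0.0072, "z": 0.004, "wx": 0.026, "wy": 0.046, "wz": -0.083}, {"fingers": 0.1, "x": 0, "y": -0.0072, "z": 0.0042, "wx": 0.026, "wy": 0.046, "wz": -0.084}]
12 [ 419.1 -219.1  258.4]
```

Request:
{"api": "move_arm", "payload": {"motion": [{"fingers":0.1,"x":0,"y":0,"z":-0.015,"wx":0,"wy":0,"wz":0},{"fingers":0.1,"x":0,"y":0,"z":-0.027,"wx":0,"wy":0,"wz":0},{"fingers":0.1,"x":0,"y":0,"z":-0.027,"wx":0,"wy":0,"wz":0},{"fingers":0.1,"x":0,"y":0,"z":-0.027,"wx":0,"wy":0,"wz":0},{"fingers":0.1,"x":0,"y":0,"z":-0.027,"wx":0,"wy":0,"wz":0},{"fingers":0.1,"x":0,"y":0,"z":-0.027,"wx":0,"wy":0,"wz":0},{"fingers":0.1,"x":0,"y":0,"z":-0.027,"wx":0,"wy":0,"wz":0},{"fingers":0.1,"x":0,"y":0,"z":-0.027,"wx":0,"wy":0,"wz":0},{"fingers":0.1,"x":0,"y":0,"z":-0.027,"wx":0,"wy":0,"wz":0},{"fingers":0.1,"x":-0.004,"y":-0.018,"z":-0.02,"wx":0,"wy":0,"wz":0},{"fingers":0.1,"x":-0.004,"y":-0.01,"z":-0.01,"wx":0,"wy":0,"wz":0}]}}

```text
clock: 15.0
eef_pos: [453.6, -306.9, 283.2]
tool_rot: [-3.116, 0.349, 0.02]
ft_force: [-0.2, -0.6, -1.3]
width: 0.269
```

```bash
python3 - <<'E'
from hang import *
print(state()['width'])
plan([(tcp(170),RT)],fing=.1,wmax=.1)
E
```

```text
0.2694601555742016
[{"fingers": 0.1, "x": -0.0044, "y": -0.0065, "z": 0.0022, "wx": 0.025, "wy": 0.047, "wz": -0.084}, {"fingers": 0.1, "x": -0.0039, "y": -0.0068, "z": 0.0021, "wx": 0.026, "wy": 0.047, "wz": -0.084}, {"fingers": 0.1, "x": -0.0035, "y": -0.007, "z": 0.0021, "wx": 0.025, "wy": 0.047, "wz": -0.084}, {"fingers": 0.1, "x": -0.003, "y": -0.0073, "z": 0.0022, "wx": 0.026, "wy": 0.047, "wz": -0.084}, {"fingers": 0.1, "x": -0.0024, "y": -0.0074, "z": 0.0022, "wx": 0.025, "wy": 0.047, "wz": -0.084}, {"fingers": 0.1, "x": -0.0019, "y": -0.0076, "z": 0.0023, "wx": 0.026, "wy": 0.047, "wz": -0.084}, {"fingers": 0.1, "x": -0.0014, "y": -0.0076, "z": 0.0025, "wx": 0.025, "wy": 0.047, "wz": -0.084}, {"fingers": 0.1, "x": -0.0009, "y": -0.0077, "z": 0.0025, "wx": 0.026, "wy": 0.047, "wz": -0.084}, {"fingers": 0.1, "x": 0, "y": -0.0076, "z": 0.0028, "wx": 0.025, "wy": 0.047, "wz": -0.084}, {"fingers": 0.1, "x": 0, "y": -0.0076, "z": 0.0029, "wx": 0.026, "wy": 0.047, "wz": -0.084}, {"fingers": 0.1, "x": 0.0007, "y": -0.0075, "z": 0.0031, "wx": 0.025, "wy": 0.047, "wz": -0.084}, {"fingers": 0.1, "x": 0.0011, "y": -0.0073, "z": 0.0034, "wx": 0.026, "wy": 0.047, "wz": -0.084}]
12 [ 419.1 -219.1  258.4]
```

Request:
{"api": "move_arm", "payload": {"motion": [{"fingers":0.1,"x":-0.0045,"y":-0.0065,"z":0,"wx":0.025,"wy":0.047,"wz":-0.084},{"fingers":0.1,"x":-0.004,"y":-0.007,"z":0,"wx":0.025,"wy":0.047,"wz":-0.084},{"fingers":0.1,"x":-0.0035,"y":-0.007,"z":0,"wx":0.025,"wy":0.047,"wz":-0.084},{"fingers":0.1,"x":-0.003,"y":-0.0075,"z":0,"wx":0.025,"wy":0.047,"wz":-0.084},{"fingers":0.1,"x":-0.0025,"y":-0.0075,"z":0,"wx":0.025,"wy":0.047,"wz":-0.084},{"fingers":0.1,"x":-0.002,"y":-0.0075,"z":0.002,"wx":0.025,"wy":0.047,"wz":-0.084},{"fingers":0.1,"x":-0.0015,"y":-0.0075,"z":0.002,"wx":0.025,"wy":0.047,"wz":-0.084},{"fingers":0.1,"x":-0.001,"y":-0.0075,"z":0.002,"wx":0.025,"wy":0.047,"wz":-0.084},{"fingers":0.1,"x":0,"y":-0.0075,"z":0.003,"wx":0.025,"wy":0.047,"wz":-0.084},{"fingers":0.1,"x":0,"y":-0.0075,"z":0.003,"wx":0.025,"wy":0.047,"wz":-0.084}]}}

```text
clock: 15.83
eef_pos: [420.2, -225.6, 273.5]
tool_rot: [-2.686, -0.962, -0.715]
ft_force: [-0.3, 0.7, -1.4]
width: 0.266
```

```bash
python3 - <<'E'
from hang import *
s=state();print(s['width'],s['joints'].round(2))
plan([(tcp(140),RT)],fing=.1,wmax=.08,vmax=20)
E
```

```text
0.2657756087210936 [-0.84  0.13 -0.31  1.13  0.53  1.61]
[{"fingers": 0.1, "x": -0.0008, "y": -0.0023, "z": 0.0149, "wx": 0.015, "wy": 0.027, "wz": -0.038}, {"fingers": 0.1, "x": -0.0012, "y": -0.0021, "z": 0.0149, "wx": 0.015, "wy": 0.026, "wz": -0.039}, {"fingers": 0.1, "x": -0.0015, "y": -0.0019, "z": 0.0149, "wx": 0.015, "wy": 0.027, "wz": -0.038}]
3 [ 430.9 -206.6  233.8]
```

Request:
{"api": "move_arm", "payload": {"motion": [{"fingers":0.1,"x":-0.001,"y":-0.002,"z":0.014,"wx":0.015,"wy":0.027,"wz":-0.038},{"fingers":0.1,"x":-0.001,"y":-0.002,"z":0.014,"wx":0.015,"wy":0.027,"wz":-0.038},{"fingers":0.1,"x":-0.001,"y":-0.002,"z":0.005,"wx":0.012,"wy":0.02,"wz":-0.03},{"fingers":0.1,"x":0,"y":0,"z":0,"wx":0,"wy":0,"wz":0},{"fingers":0.1,"x":0,"y":0,"z":0,"wx":0,"wy":0,"wz":0}]}}

```text
clock: 16.25
eef_pos: [421.4, -208.0, 237.7]
tool_rot: [-2.563, -1.096, -0.794]
ft_force: [0.1, 0.0, -0.2]
width: 0.268
```

```bash
python3 - <<'E'
from hang import *
snap('wrist','w6')
s=state(); R=Ro.from_rotvec(s['tool_rot']).as_matrix(); 
d=zt; k=(s['eef_pos']-tcp(0))@zt; print('k',k,'err tool',(RT.T@(tcp(k)-s['eef_pos'])).round(1),'rot',Ro.from_matrix(R.T@RT).as_rotvec().round(3),s['joints'].round(2))
M=optics
print('expected hole px',proj('w6',s['eef_pos']+R@(H-[0,0,5])),'tip',proj('w6',S+70*zt),'S',proj('w6',S))
im=cv2.imread('pics/w6.png'); 
snap('side','s6'); 
cv2.imwrite('pics/w6b.png',np.hstack([cv2.resize(im[:,160:480],None,fx=1.25,fy=1.25),cv2.resize(cv2.imread('pics/s6.png')[130:330,240:400],(400,500))]))
E
```

```text
k 147.51294418622868 err tool [ 4.   5.9 -0. ] rot [-0.005  0.006 -0.009] [-0.85  0.18 -0.38  1.08  0.6   1.46]
expected hole px [318.29138621  38.64856995] tip [327.24849878  56.0748997 ] S [325.61003994  67.8388618 ]
```

View pics/w6b.png

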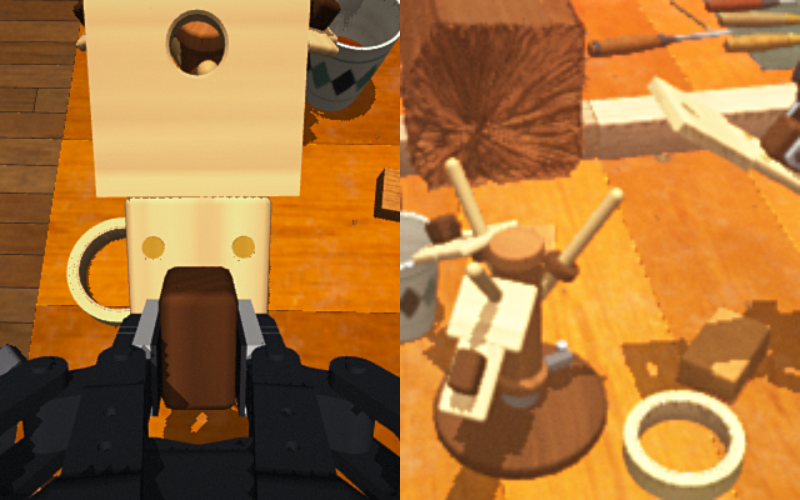

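The view looks through the hole: hole centre at original pixel (317.6,35) and branch tip at about (325.6,54), both within about 1.5 mm of the model. I'll correct laterally and close in.

```bash
sed -i 's/^def tcp/H[0]=93.2\ndef tcp/' hang.py; cat > chk.py <<'E'
from hang import *
import sys
s=state(); R=Ro.from_rotvec(s['tool_rot']).as_matrix(); k=(s['eef_pos']-tcp(0))@zt
print('k',k.round(1),'err',(RT.T@(tcp(k)-s['eef_pos'])).round(1),'rot',Ro.from_matrix(R.T@RT).as_rotvec().round(3),'F tool',(R.T@s['ft_force']).round(1),'w',s['width'].round(3))
if len(sys.argv)>1: plan([(tcp(float(sys.argv[1])),RT)],fing=.1,vmax=float(sys.argv[2]))
E
python3 chk.py 90 14
```

```text
Traceback (most recent call last):
  File "chk.py", line 4, in <module>
    print('k',k.round(1),'err',(RT.T@(tcp(k)-s['eef_pos'])).round(1),'rot',Ro.from_matrix(R.T@RT).as_rotvec().round(3),'F tool',(R.T@s['ft_force']).round(1),'w',s['width'].round(3))
                                                                                                                                                                 ^^^^^^^^^^^^^^^^
AttributeError: 'float' object has no attribute 'round'
```

```bash
sed -i "s/s\['width'\].round(3)/round(s['width'],3)/" chk.py; python3 chk.py 90 14
```

```text
k 148.0 err [ 2.2  5.4 -0. ] rot [-0.004  0.006 -0.008] F tool [-1.5  0.5  1.1] w 0.268
[{"fingers": 0.1, "x": 0.0005, "y": 0.0011, "z": 0.0116, "wx": -0.001, "wy": 0.001, "wz": -0.002}, {"fingers": 0.1, "x": 0.0005, "y": 0.0011, "z": 0.0116, "wx": -0.001, "wy": 0.001, "wz": -0.001}, {"fingers": 0.1, "x": 0.0005, "y": 0.0012, "z": 0.0116, "wx": -0.001, "wy": 0.002, "wz": -0.002}, {"fingers": 0.1, "x": 0.0005, "y": 0.0011, "z": 0.0116, "wx": 0, "wy": 0.001, "wz": -0.001}, {"fingers": 0.1, "x": 0.0005, "y": 0.0011, "z": 0.0116, "wx": -0.001, "wy": 0.001, "wz": -0.002}]
5 [ 449.9 -186.4  192.1]
```

Request:
{"api": "move_arm", "payload": {"motion": [{"fingers":0.1,"x":0.0005,"y":0.0012,"z":0.0115,"wx":-0.001,"wy":0.001,"wz":-0.002},{"fingers":0.1,"x":0.0005,"y":0.0012,"z":0.0115,"wx":-0.001,"wy":0.001,"wz":-0.002},{"fingers":0.1,"x":0.0005,"y":0.0012,"z":0.0115,"wx":0,"wy":0.001,"wz":-0.002},{"fingers":0.1,"x":0.0005,"y":0.0012,"z":0.008,"wx":0,"wy":0.001,"wz":-0.002},{"fingers":0.1,"x":0,"y":0,"z":0,"wx":0,"wy":0,"wz":0},{"fingers":0.1,"x":0,"y":0,"z":0,"wx":0,"wy":0,"wz":0}]}}

```text
clock: 16.85
eef_pos: [446.2, -194.4, 207.9]
tool_rot: [-2.568, -1.113, -0.807]
ft_force: [-1.3, 0.9, -0.9]
width: 0.267
```

```bash
python3 chk.py 88 8
```

```text
k 107.6 err [-2.3 -2.8 -0. ] rot [0.007 0.006 0.005] F tool [-0.7 -1.5  0.6] w 0.267
[{"fingers": 0.1, "x": -0.0007, "y": -0.001, "z": 0.0065, "wx": 0.002, "wy": 0.002, "wz": 0.002}, {"fingers": 0.1, "x": -0.0007, "y": -0.001, "z": 0.0066, "wx": 0.003, "wy": 0.002, "wz": 0.002}, {"fingers": 0.1, "x": -0.0008, "y": -0.0009, "z": 0.0065, "wx": 0.002, "wy": 0.002, "wz": 0.001}]
3 [ 450.6 -185.6  190.5]
```

Request:
{"api": "move_arm", "payload": {"motion": [{"fingers":0.1,"x":-0.001,"y":-0.001,"z":0.006,"wx":0.002,"wy":0.002,"wz":0.001},{"fingers":0.1,"x":-0.0008,"y":-0.001,"z":0.004,"wx":0.002,"wy":0.002,"wz":0.001},{"fingers":0.1,"x":0,"y":0,"z":0,"wx":0,"wy":0,"wz":0},{"fingers":0.1,"x":0,"y":0,"z":0,"wx":0,"wy":0,"wz":0}]}}

```text
clock: 17.18
eef_pos: [448.5, -190.7, 199.9]
tool_rot: [-2.565, -1.112, -0.811]
ft_force: [-0.0, -0.9, -1.8]
width: 0.267
```

```bash
python3 chk.py; python3 - <<'E'
from hang import *
snap('wrist','w7'); s=state(); R=Ro.from_rotvec(s['tool_rot']).as_matrix()
print('hole px',proj('w7',s['eef_pos']+R@(H-[0,0,5])),'tip',proj('w7',S+70*zt))
cv2.imwrite('pics/w7b.png',cv2.resize(cv2.imread('pics/w7.png')[0:100,250:390],None,fx=5,fy=5,interpolation=cv2.INTER_CUBIC))
E
```

```text
k 98.7 err [-1.1 -1.9  0. ] rot [0.007 0.002 0.005] F tool [-1.6  0.6  1.1] w 0.267
hole px [318.33228984  35.4592966 ] tip [314.88202767  51.39076216]
```

View pics/w7b.png

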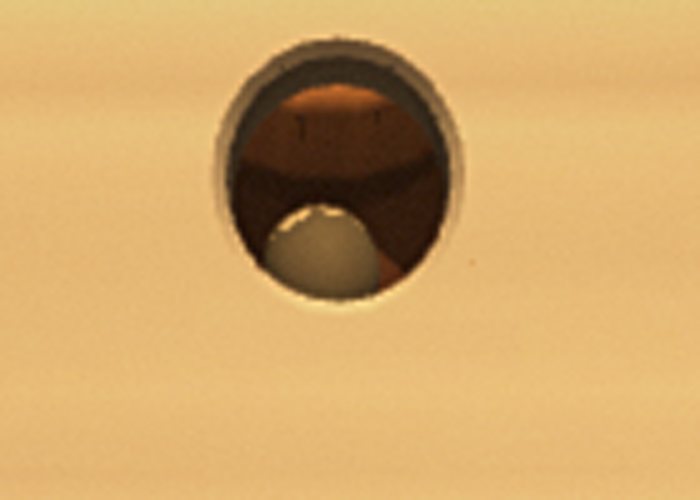

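Request:
{"api": "move_arm", "payload": {"motion": [{"fingers":0.1,"x":-0.0022,"y":-0.0016,"z":0.001,"wx":0.006,"wy":0.002,"wz":0.004},{"fingers":0.1,"x":0,"y":0,"z":0,"wx":0,"wy":0,"wz":0},{"fingers":0.1,"x":0,"y":0,"z":0,"wx":0,"wy":0,"wz":0}]}}

```text
clock: 17.48
eef_pos: [446.2, -191.0, 198.0]
tool_rot: [-2.56, -1.105, -0.808]
ft_force: [-0.2, -1.4, -1.1]
width: 0.272
```

```bash
sed -i 's/^H\[0\]=93.2/H[0]=93.7; H[1]-=.2; S=S-.7*(-xt)+0.1*np.cross(zt,xt)/' hang.py; python3 chk.py 65 7
```

```text
k 98.1 err [ 0.2 -0.2 -0. ] rot [0.001 0.    0.   ] F tool [-1.6  0.8  0.3] w 0.272
[{"fingers": 0.1, "x": 0, "y": 0, "z": 0.0066, "wx": 0, "wy": 0, "wz": 0}, {"fingers": 0.1, "x": 0, "y": 0, "z": 0.0066, "wx": 0, "wy": 0, "wz": 0}, {"fingers": 0.1, "x": 0, "y": 0, "z": 0.0067, "wx": 0, "wy": 0, "wz": 0}, {"fingers": 0.1, "x": 0, "y": 0, "z": 0.0066, "wx": 0.001, "wy": 0, "wz": 0}, {"fingers": 0.1, "x": 0, "y": 0, "z": 0.0066, "wx": 0, "wy": 0, "wz": 0}]
5 [ 459.2 -177.   171. ]
```

Request:
{"api": "move_arm", "payload": {"motion": [{"fingers":0.1,"x":0,"y":0,"z":0.006,"wx":0,"wy":0,"wz":0},{"fingers":0.1,"x":0,"y":0,"z":0.006,"wx":0,"wy":0,"wz":0},{"fingers":0.1,"x":0,"y":0,"z":0.004,"wx":0,"wy":0,"wz":0},{"fingers":0.1,"x":0,"y":0,"z":0,"wx":0,"wy":0,"wz":0},{"fingers":0.1,"x":0,"y":0,"z":0,"wx":0,"wy":0,"wz":0}]}}

```text
clock: 17.9
eef_pos: [453.1, -183.8, 183.2]
tool_rot: [-2.561, -1.104, -0.807]
ft_force: [0.5, 0.2, -1.7]
width: 0.269
```

```bash
python3 chk.py
```

```text
k 80.3 err [ 0.5 -0.2  0. ] rot [ 0.001  0.    -0.   ] F tool [-0.6  0.2  1.6] w 0.269
```

Request:
{"api": "move_arm", "payload": {"motion": [{"fingers":0.1,"x":0.0003,"y":0,"z":0.005,"wx":0,"wy":0,"wz":0},{"fingers":0.1,"x":0,"y":0,"z":0.005,"wx":0,"wy":0,"wz":0},{"fingers":0.1,"x":0,"y":0,"z":0.005,"wx":0,"wy":0,"wz":0},{"fingers":0.1,"x":0,"y":0,"z":0,"wx":0,"wy":0,"wz":0}]}}

```text
clock: 18.23
eef_pos: [459.8, -176.6, 169.9]
tool_rot: [-2.561, -1.105, -0.807]
ft_force: [-0.4, -0.6, -0.9]
width: 0.266
```

```bash
python3 chk.py; python3 - <<'E'
from h import *
snap('wrist','w8')
cv2.imwrite('pics/w8b.png',cv2.resize(cv2.imread('pics/w8.png')[0:100,250:390],None,fx=4,fy=4,interpolation=cv2.INTER_CUBIC))
E
```

```text
k 63.7 err [ 0.1 -0.2  0. ] rot [ 0.001  0.    -0.   ] F tool [-1.1  0.1  0.3] w 0.266
```

Request:
{"api": "move_arm", "payload": {"motion": [{"fingers":0.1,"x":0,"y":0,"z":0.007,"wx":0,"wy":0,"wz":0},{"fingers":0.1,"x":0,"y":0,"z":0.007,"wx":0,"wy":0,"wz":0},{"fingers":0.1,"x":0,"y":0,"z":0.007,"wx":0,"wy":0,"wz":0},{"fingers":0.1,"x":0,"y":0,"z":0,"wx":0,"wy":0,"wz":0}]}}

```text
clock: 18.62
eef_pos: [469.1, -167.5, 151.6]
tool_rot: [-2.561, -1.105, -0.808]
ft_force: [-0.8, -0.1, -1.0]
width: 0.273
```

```bash
python3 chk.py
```

```text
k 41.2 err [-0.1 -0.7  0. ] rot [ 0.002  0.    -0.   ] F tool [-1.1 -0.5  0.5] w 0.273
```

Request:
{"api": "move_arm", "payload": {"motion": [{"fingers":0.1,"x":0,"y":-0.0005,"z":0.007,"wx":0.001,"wy":0,"wz":0},{"fingers":0.1,"x":0,"y":0,"z":0.007,"wx":0,"wy":0,"wz":0},{"fingers":0.1,"x":0,"y":0,"z":0.007,"wx":0,"wy":0,"wz":0},{"fingers":0.1,"x":0,"y":0,"z":0.004,"wx":0,"wy":0,"wz":0},{"fingers":0.1,"x":0,"y":0,"z":0,"wx":0,"wy":0,"wz":0}]}}

```text
clock: 19.03
eef_pos: [479.5, -154.9, 128.3]
tool_rot: [-2.559, -1.105, -0.807]
ft_force: [0.2, 0.7, -1.3]
width: 0.268
```

```bash
python3 chk.py
```

```text
k 12.9 err [-0.   0.4  0. ] rot [-0.001  0.    -0.   ] F tool [-0.2 -0.3  1.5] w 0.268
```

Now I approach the collar in small steps, watching the force.

Request:
{"api": "move_arm", "payload": {"motion": [{"fingers":0.1,"x":0,"y":0.0003,"z":0.004,"wx":0,"wy":0,"wz":0},{"fingers":0.1,"x":0,"y":0,"z":0.004,"wx":0,"wy":0,"wz":0},{"fingers":0.1,"x":0,"y":0,"z":0.001,"wx":0,"wy":0,"wz":0}]}}

```text
clock: 19.28
eef_pos: [483.7, -151.0, 120.2]
tool_rot: [-2.559, -1.105, -0.807]
ft_force: [-0.6, 0.2, -0.2]
width: 0.267
```

```bash
python3 chk.py
```

```text
k 3.0 err [-0.1 -0.   0. ] rot [-0.001  0.    -0.   ] F tool [-0.4 -0.5  0.1] w 0.267
```

Request:
{"api": "move_arm", "payload": {"motion": [{"fingers":0.1,"x":0,"y":0,"z":0.002,"wx":0,"wy":0,"wz":0},{"fingers":0.1,"x":0,"y":0,"z":0.0015,"wx":0,"wy":0,"wz":0}]}}

```text
clock: 19.45
eef_pos: [485.1, -150.1, 117.1]
tool_rot: [-2.561, -1.105, -0.806]
ft_force: [-1.2, -2.4, -1.8]
width: 0.267
```

```bash
python3 chk.py
```

```text
k -0.6 err [ 0.4 -0.4  0. ] rot [ 0.     0.001 -0.   ] F tool [-3.1  0.7  0. ] w 0.267
```

Request:
{"api": "move_arm", "payload": {"motion": [{"fingers":0.1,"x":0,"y":0,"z":0.0015,"wx":0,"wy":0,"wz":0},{"fingers":0.1,"x":0,"y":0,"z":0.001,"wx":0,"wy":0,"wz":0}]}}

```text
clock: 19.62
eef_pos: [485.4, -149.7, 115.2]
tool_rot: [-2.563, -1.104, -0.805]
ft_force: [-7.4, -3.9, 5.4]
width: 0.267
```

```bash
python3 chk.py
```

```text
k -2.4 err [ 1.  -0.4  0. ] rot [ 0.001  0.003 -0.001] F tool [-3.4 -2.7 -9. ] w 0.267
```

Collar contact: 9 N against the push, at the expected station. I release and withdraw along the tool axis.

Request:
{"api": "move_arm", "payload": {"motion": [{"fingers":0.5,"x":0,"y":0,"z":0,"wx":0,"wy":0,"wz":0},{"fingers":0.5,"x":0,"y":0,"z":0,"wx":0,"wy":0,"wz":0},{"fingers":0.5,"x":0,"y":0,"z":0,"wx":0,"wy":0,"wz":0},{"fingers":0.5,"x":0,"y":0,"z":-0.006,"wx":0,"wy":0,"wz":0},{"fingers":0.5,"x":0,"y":0,"z":-0.012,"wx":0,"wy":0,"wz":0},{"fingers":0.5,"x":0,"y":0,"z":-0.02,"wx":0,"wy":0,"wz":0},{"fingers":0.5,"x":0,"y":0,"z":-0.025,"wx":0,"wy":0,"wz":0},{"fingers":0.5,"x":0,"y":0,"z":-0.03,"wx":0,"wy":0,"wz":0},{"fingers":0.5,"x":0,"y":0,"z":-0.03,"wx":0,"wy":0,"wz":0},{"fingers":0.5,"x":-0.01,"y":0,"z":-0.03,"wx":0,"wy":0,"wz":0},{"fingers":0.5,"x":0,"y":0,"z":0,"wx":0,"wy":0,"wz":0},{"fingers":0.5,"x":0,"y":0,"z":0,"wx":0,"wy":0,"wz":0}]}}

```text
clock: 20.62
eef_pos: [417.5, -221.8, 244.4]
tool_rot: [-2.559, -1.11, -0.812]
ft_force: [-0.7, 0.8, 0.2]
width: 0.495
```

```bash
python3 - <<'E'
from hang import *
s=state(); print(s['eef_pos'],s['ft_force'])
im={}
for n,f in(('wrist','w9'),('side','s9'),('scene','c9')): snap(n,f)
# predicted plate outline at station, compare with plate-coloured pixels
C=lambda x,y,z:S+x*xt+y*np.cross(zt,xt)+z*zt
for n,old in(('w9',None),('s9','s4'),('c9','c4')):
    hsv=cv2.cvtColor(cv2.imread(f'pics/{n}.png'),cv2.COLOR_BGR2HSV)
    pts=np.array([proj(n,C(*q)) for q in((-22,-35,5),(-22,35,5),(118,26,5),(118,-26,5))]); print(n,pts.round().tolist(),'grip',proj(n,C(92,0,37)).round())
    if old:
        d=cv2.absdiff(cv2.imread(f'pics/{n}.png'),cv2.imread(f'pics/{old}.png')).max(2)>40
        m=np.zeros(d.shape,np.uint8); cv2.fillConvexPoly(m,pts.round().astype(int),1)
        x,y,w,h=cv2.boundingRect(m)
        print('inside changed frac',d[m>0].mean())
        sub=d[y-8:y+h+8,x-8:x+w+8]; ms=m[y-8:y+h+8,x-8:x+w+8]
        for r in range(0,sub.shape[0],2): print(''.join('#' if a and b else '+' if a else '.' if b else ' ' for a,b in zip(sub[r],ms[r])))
E
```

```text
[ 417.53629135 -221.83943594  244.43436781] [-0.69805834  0.84274066  0.15442523]
w9 [[275.0, 35.0], [360.0, 35.0], [345.0, 199.0], [289.0, 199.0]] grip [317. 178.]
s9 [[303.0, 238.0], [296.0, 216.0], [349.0, 242.0], [357.0, 258.0]] grip [353. 235.]
inside changed frac 0.7852494577006508
                                                                              
                                                                              
                                                                              
                                                                              
        ..+++                                                                 
        +#####++                                                       +++++++
        +#########+                                                 ++++++++++
         +############+                                         ++++++++++++++
         ++###########....                                   +++++++++++++++++
          +##########.........                            ++++++++++++  ++++++
           +#######..
[... 2958 characters left out ...]
 ....#######..##########++                  
          ....#............#######+                   
          ...###..........#######+                    
          ..#####.........######+++                   
         ...###........##.######++                    
         ..###.......####.#####+++                    
        ...#####..#######.####+++          +++        
           +#######......#####+++                     
             ++++++++  ++####+++ ++                   
                           +++  +++            ++++++ 
                          ++++++++++           ++++++ 
                         +++++++++++      ++++++++++  
                         +++++++++++     +++++++++
```

```bash
python3 - <<'E'
from hang import *
im=cv2.imread('pics/w9.png').astype(int)
b,g,r=im[...,0],im[...,1],im[...,2]
m=(b>85)&(r-b<110)&(r>130)&(r-g<60)
for v in (25,30,34,40,60,80,95,110,130,150,170): 
    q=np.flatnonzero(m[v,230:410])+230; print(v,(q.min(),q.max(),len(q)) if len(q) else None)
# bystanders: mug and tape changes since start, avoiding tree
C=lambda n,X:proj(n,X)
for n,o in(('c9','scene0'),('s9','side0')):
    d=cv2.absdiff(cv2.imread(f'pics/{n}.png'),cv2.imread(f'pics/{o}.png')).max(2)>45
    for nm,X in(('tape',(430,-92,25)),('mug',(730,-86,60))):
        u,v=proj(n,X).astype(int); print(n,nm,(u,v),d[v-14:v+14,u-18:u+18].mean().round(3))
print('tip seen in side; hang tip px',proj('s9',S+70*zt),proj('w9',S+70*zt),proj('w9',S+5*zt))
# edge-based alignment: template-match of free tip between s4 and s9
T=cv2.imread('pics/s4.png')[200:216,319:335]; W=cv2.imread('pics/s9.png')[190:226,309:345]; r=cv2.matchTemplate(W,T,cv2.TM_CCOEFF_NORMED); print('tip shift',np.array(cv2.minMaxLoc(r)[3])-10,r.max())
E
```

```text
25 (np.int64(233), np.int64(404), 48)
30 (np.int64(243), np.int64(409), 23)
34 (np.int64(397), np.int64(409), 6)
40 (np.int64(276), np.int64(360), 84)
60 (np.int64(297), np.int64(358), 15)
80 (np.int64(278), np.int64(349), 8)
95 (np.int64(305), np.int64(358), 7)
110 (np.int64(283), np.int64(353), 7)
130 (np.int64(290), np.int64(345), 48)
150 (np.int64(293), np.int64(345), 41)
170 (np.int64(239), np.int64(344), 45)
c9 tape (np.int64(233), np.int64(236)) 0.004
c9 mug (np.int64(333), np.int64(193)) 0.018
s9 tape (np.int64(352), np.int64(304)) 0.003
s9 mug (np.int64(239), np.int64(239)) 0.427
tip seen in side; hang tip px [328.18381277 205.66439955] [317.73178835  50.8904595 ] [317.7138759   63.36039196]
tip shift [0 0] 0.9963953
```

```bash
python3 -c "
from plant import *
print(order.sign_off(), state()['clock'])"
```

```text
the job is handed in; nothing more can be done
the job is handed in; nothing more can be done
```

The template is hanging on the free branch against the collar, and the job is handed in. About 20.6 s of the 72 s were used.

**What I did, in order:**
- **Block:** I lifted the sanding block off the template and set it down flat on the bench, to the right of the tape roll, at about (448, −207).
- **Tree:** I turned it counter-clockwise until it stopped. The push force rose to about 11 N with no further movement, and the pictures show the lever against its pin, with the rack's front at about 227°.
- **Template:** I picked it up by the grip, leaned it 35°, lined up the hole with the branch through the wrist camera, and slid it down. It met the collar with about 9 N against the push. I then released it and drew the gripper back.

**Last checks:**
- **Position:** In the wrist picture the plate's edges matched the expected hanging position within about 1 px (columns 276–360 measured, 275–360 predicted). In the scene and side views about 80% of the expected outline had changed, though this is only a rough check.
- **Tree:** The branch tip did not move during the release.
- **Tape roll:** Unchanged in both fixed views.
- **Mug:** Unchanged in the scene view. The side view disagreed, with 43% of its window changed. I put that down to the turned templates now standing in front of the mug, but did not confirm it.

I had used all 12 pictures by the time the branch entered the hole, so I did not look at the finished state myself. The final checks are from pixel comparisons and the force readings.

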